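Clear the plaque carver's bench: beaker out, tools into the drawer, plaques into the rack

TASK

Clear up the carving bench: take the tall beaker out of the open drawer and stand it upright on the ware board on top of the cabinet, put the loose tools (tool tin, beating paddle and relief stamp, whichever are lying on the bench) into the drawer and slide it fully shut. Stand the two clay plaques from the easel on edge in the drying rack, each in a slot of its own. Leave the short cup on the board, the water bowl, the clay block and the brush where they are.

Things in the scene. Friction and masses are not known exactly. Their poses are not given: they have to be found in the camera images.
- cabinet: Wooden tool cabinet, fixed, 260 deep (its x) x 320 wide (y) x 100 high, one drawer. Origin: centre of its underside; its x points from the front to the back, the drawer opens towards its -x. A plywood ware board, 12 thick, lies fixed along the front of its top. Only the drawer moves.
- cabinet_drawer0 (a joint): How far the drawer stands open in m: 0 is fully shut (front flush against the cabinet), 0.18 the full travel; about 0.15 at the start. Slides with about 1 N friction and stays where it is left; needs about 3 N to push.
- cabinet_drawer0_handle (a point): Middle of the drawer's bar handle, a round steel bar 120 long (along the cabinet's y) and 11 thick, 35 in front of the drawer's front panel and about 62 above the bench. The front panel reaches up to about 87 above the bench and is 15 thick, plain to the sides of the handle.
- drawer_floor (a point): Centre of the drawer's inner floor (moves with the drawer), 22 above the bench; axes as the cabinet's. Inside 215 (x) x 278 (y); walls rise 56 above the floor, the front panel 65. Only the part in front of the cabinet is open from above, from the front's inner face (56 behind the handle bar) to the cabinet's top (115 in front of the cabinet's origin). Passage under that top: 66 high.
- board_top (a point): Centre of the upper face of the ware board (112 above the bench), 100 (cabinet's x) x 300 (cabinet's y). One small cup already stands on it towards its +y end.
- beaker: Straight tall beaker of unfired grey-brown clay, 60 in diameter, 100 high, wall 5, about 0.2 kg. Origin: centre of its underside, z up. Stands in the open drawer and is too tall to go under the cabinet's top.
- tin: Flat lidded metal tool tin, 102 x 48 x 28 high, about 0.16 kg. Origin: centre of its underside; long axis x. May be absent.
- paddle: Small wooden beating paddle lying flat, 112 long (x), 20 thick; blade 64 x 46 (centre at x = +18), handle 50 x 22 (towards -x). Origin: on its underside. About 0.09 kg. May be absent.
- stamp: Wooden relief stamp: block 74 (x) x 48 x 18 high with an upright grip bar 60 x 20 on top along x, total height 48. Origin: centre of its underside. About 0.11 kg. May be absent.
- easel: Fixed low wooden easel, 240 wide (its y). Its ledge and its back lean back by 0.26 rad (15 degrees) towards its +x; the back reaches 42 up the plaques. Origin: on the bench, centre of its width.
- plaque0: Clay relief plaque 100 (y) x 90 (z) x 14 thick (x), with a raised pattern under 4 mm high on its -x face, about 0.24 kg. Origin: its centre. Leans on the easel at the start, z up and tilted back 0.26 rad; its upper 48 stand free of the easel in front and behind.
- plaque1: A second plaque, the same as plaque0.
- rack: Fixed timber drying rack, 180 (x) x 90 (y) x 50 high: two notched rails (20 wide, centres 35 either side of its middle) with three slots across it, 50 apart along its x, each slot 22 wide and 35 deep. Origin: centre of its underside.
- slot0 (a point): Middle of the floor of the rack's slot at its -x end, 15 above the bench; axes as the rack's (x across the slot). A plaque standing in a slot has its centre about 45 above this point and its 14 mm thickness along x.
- slot1 (a point): The same for the middle slot.
- slot2 (a point): The same for the slot at the rack's +x end.
- board_cup: Bystander: short clay cup, 56 in diameter, 70 high, on the ware board. Origin: centre of its underside.
- water_bowl: Bystander: white water bowl, 90 in diameter, 40 high, on the bench near the tools.
- clay_block: Bystander: dark block of clay, 60 x 90 x 50 high, on the bench in front of the drawer.
- brush: Bystander: brush lying on the bench in front of the drawer.
Not all that is in view belongs to the job. Leave any green, orange or yellow look-alike of the plaque1 alone.

How it is judged:
By the outcome, as a careful person would: the job done as asked, in the order asked, and still so for the second after the job is handed in, with the robot touching nothing.
Of tin, paddle, stamp only 2 to 3 are there at a start; the rules pass over those that are not, and their reading is None.
At some moment in a run one of tin, paddle, stamp may be knocked a few centimetres aside while the robot is not near it.
It also fails if it takes over 200 s, if anything falls off the work surface, if the arm or the gripper's body presses on something with over 40 N, if the wrist force passes 120 N, or if a joint passes its speed limit or range.

ROBOT

A 7-joint arm with a two-finger parallel gripper is mounted at the origin on the work surface. World frame = base frame: x ahead of the robot, y to its left, z up, the work surface at z = 0. Lengths are in m, angles in rad, forces in N, time in s.
With the tool pointing down it reaches from about 0.4 to 0.85 m from the base axis. Payload 10.4 kg.
Tool frame: the origin (TCP) lies between the finger pads; the fingertips stand manip.tip_extent ahead of it and the grasp point (between the pads) lies 6 mm ahead of it (manip.tip_extent is the distance from the TCP to the fingertips, in m); z points along the fingers, y is the line along which they close (so a half turn about z gives the same grasp; the last joint's range is limited). The gripper opens to 85 mm and grips with 20 to 120 N. Pads are 22 mm wide; open, the fingers measure 114 mm over their backs; the gripper's body (76 mm by 85 mm) begins 54 mm behind the grasp point. The pads swing forward as they close: fully open they stand 13 mm farther back than shut.
Start: joints at [1.149, 0.332, -0.065, 1.46, 0.022, 1.35, -0.088], TCP at [0.243, -0.576, 0.256] pointing down, gripper open.
Joint ranges: [-2.6, 2.6], [-0.5, 2.12], [-1.47, 1.34], [0.16, 2.42], [-1.27, 4.41], [0.06, 2.06], [-2.6, 2.6]. Speed limits (rad/s): [2.22, 2.22, 2.79, 2.79, 3.14, 3.14, 3.14].

INTERFACE

Orientations are given as a unit quaternion [x, y, z, w].
In Python, from workcell import get_obs, optics, workorder, manip gives the robot as it stands.
- The arm moves only by the tool jog_arm, never from a script. Its argument "increments" is a list of rows, each a list of 7 numbers: the shift along the tool's x, y, z in m, then the turn, a rotation vector about the tool's x, y, z in rad, then the opening, from -1 (shut) to 1 (fully open). A call has 1 to 5 rows; each row is the pose to reach, as a shift and turn from the pose commanded when the call began, along the tool's axes at that moment; what a row does not reach only later rows make up. A row lasts 1/12 s, in which the tool goes at most 41.7 mm and 7.16 degrees, less where a joint would pass 70% of its speed; a pose out of reach is approached as far as the arm can. A call with a gripper value outside its range is refused whole. The fingers move at their own pace and stop on an object; "grip_force" is the grip in N (left out, the last holds). Time passes only in rows, so rows that repeat a pose let the fingers close. It gives the time, the measured TCP pose, the force, the opening and the grip force at its end, in the units of the state.
- get_obs(): the state, without advancing time (a new reading comes with each control period).
- optics.camera(name): name is "side" or "top" or "wrist"; returns a dict with "color" (384x512x3 uint8, red, green, blue), "depth" (384x512 float32, m along the optical axis (not along the pixel's ray), 0 where there is no reading), "K" (3x3 intrinsics, pixels), "R" (3x3) and "t" (3): a world point X has camera coordinates R X + t. Camera axes: x right, y down, z forward; pixel columns grow to the right and rows downward; lengths in m; the calibration is good to about 2 mm. A picture is of the moment at which its call begins.
- workorder.hand_in(): hands the job in; it is judged then, once.
The state is a dict: "clock": time; "joint_pos": joint angles; "joint_velocities": joint speeds; "tau": joint torques, N m; "position": TCP position; "ee_rot": TCP orientation; "ft_force": force on the tool from outside, world axes, zero at the start; "torque": the same for the moment, N m; "grip_width": opening from 0.0 (shut) to 1.0 (fully open); "grasp_force": force on a finger pad.
Only numpy, scipy, OpenCV 4.12 (cv2) and the standard library are available. Lean on these libraries where they do the work, as an engineer would, in place of code of your own. Each camera call takes 0.05 s, during which the arm holds its last target. There are 200 camera calls.

## Working session

There is one attempt and no reset: what is moved stays moved. The work goes in short steps, Python scripts to look and compute and a tool call to move; the robot and the scene stay as the last step left them, time stands still between calls to the robot, and variables do not carry over. Pictures are saved under pics/ and viewed, at most 14 in all, crops included, and the job is handed in when it is done.

Besides the shell and the picture viewer there is one more tool, called after "Request:" by a JSON object that holds its "api" and its "payload", one argument or row to a line. jog_arm: Moves the arm, as the interface text tells. Its arguments: {"type":"object","properties":{"increments":{"type":"array"},"grip_force":{"type":"number"}},"required":["increments"]}

```bash
ls; mkdir -p pics; python3 - <<'E'
from workcell import get_obs, optics, manip
import cv2,numpy as np
print(get_obs()); print(manip.tip_extent)
for n in ["top","side"]:
    c=optics.camera(n); np.savez(f"pics/{n}0.npz",**c)
    cv2.imwrite(f"pics/{n}0.png",cv2.resize(c["color"][:,:,::-1],(800,600),interpolation=cv2.INTER_CUBIC))
    print(n,c["K"].tolist(),(-c["R"].T@c["t"]).tolist(),c["R"].tolist())
E
```

```text
pics
{'clock': 0.0, 'joint_pos': array([ 1.14941078,  0.33285265, -0.06470444,  1.46095553,  0.02164915,
        1.34990421, -0.08850787]), 'joint_velocities': array([-1.86719862e-04, -6.58394009e-04, -1.20719331e-03,  2.94562071e-04,
       -1.34799470e-03, -6.41124978e-04, -4.35819802e-05]), 'tau': array([-4.16927487e-04, -6.25436425e+01,  4.91284614e-02, -3.91596615e+01,
        1.63205015e-02,  9.94321425e-03, -1.88259759e-05]), 'position': array([ 0.24253707, -0.57564555,  0.25552115]), 'ee_rot': array([ 9.80183972e-01,  1.98088050e-01, -1.96220219e-04, -6.83893936e-04]), 'ft_force': array([ 0.26011846, -0.51440995, -0.70968928]), 'torque': array([ 0.03061156, -0.05740662, -0.03876113]), 'grasp_force': 0.0, 'grip_width': 1.0037786178133026}
0.025
top [[389.8813710751767, 0.0, 257.42909154467014], [0.0, 389.8813710751767, 194.21219112251006], [0.0, 0.0, 1.0]] [0.35331473815941605, -0.04509930575030747, 1.274866052859865] [[0.008656322818934773, -0.9995467819212024, -0.028832253228322086], [-0.9867955646151989, -0.003875133214032212, -0.16192435579104264], [0.16173923992347997, 0.029853209099545808, -0.986381875429305]]
side [[438.9379032456047, 0.0, 249.29247600040568], [0.0, 438.9379032456047, 191.54593120136207], [0.0, 0.0, 1.0]] [-0.08642509763299601, 0.592191870469854, 1.0492016001393654] [[-0.700907578001063, -0.7132506569163379, 0.0014378835476336457], [-0.5350030435136333, 0.5244092486197995, -0.6623946583368304], [0.4716993857658001, -0.4650467077299117, -0.7491536885698]]
```

View pics/top0.png

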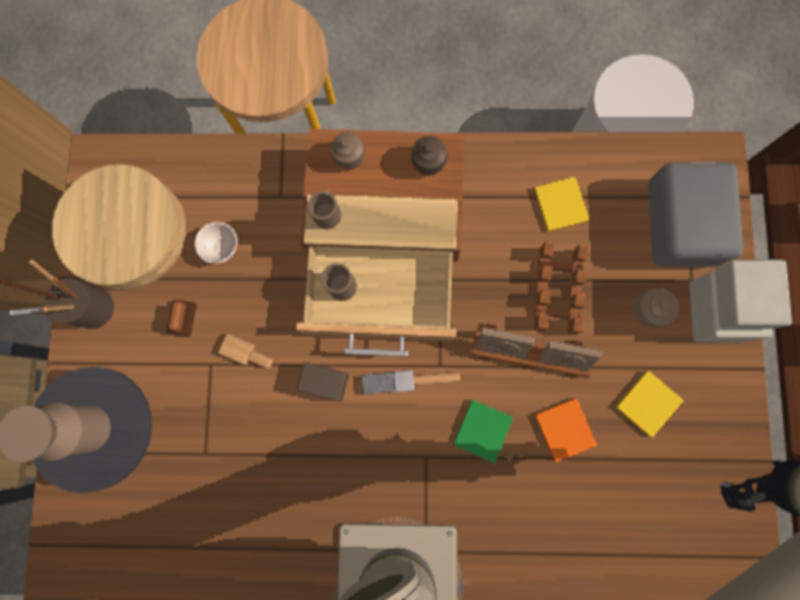

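View pics/side0.png

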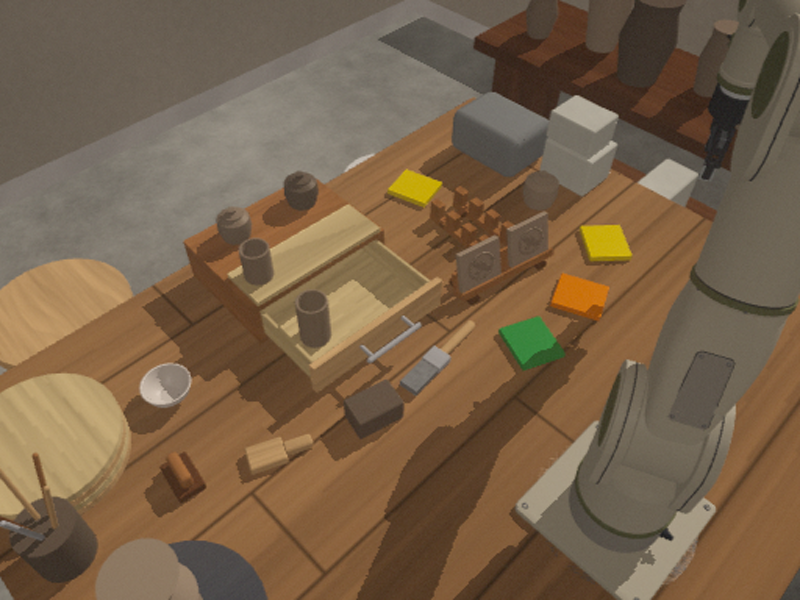

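The top view (800x600 px) shows:
- **Drawer:** the beaker is at (338,282) inside it, and the short cup is at (323,210) on the board.
- **Tools:** the paddle is at (243,350) and the stamp at (181,318). There is no tin.
- **Plaques and rack:** the grey plaques are on the easel at (503,343) and (570,357), with the rack at (560,288).
- **Not part of the job:** the green, orange and yellow tiles are look-alikes. The clay block (322,382), brush (410,381) and bowl (216,243) stay where they are.

Next I'll measure positions.

```bash
cat > h.py <<'E'
import numpy as np,cv2
def cloud(c):
    v,u=np.mgrid[0:384,0:512]; d=c["depth"]; K=c["K"]
    P=np.stack([(u-K[0,2])/K[0,0]*d,(v-K[1,2])/K[1,1]*d,d],-1)
    W=(P-c["t"])@c["R"]; W[d<=0]=np.nan; return W
def rect(W,box,zl,zh):  # box in 800x600 px: u0,v0,u1,v1
    u0,v0,u1,v1=[int(b/1.5625) for b in box]
    p=W[v0:v1,u0:u1].reshape(-1,3); p=p[(p[:,2]>zl)&(p[:,2]<zh)]
    r=cv2.minAreaRect((p[:,:2]*1000).astype(np.float32))
    return len(p),[round(float(x),1) for x in (*r[0],*r[1],r[2])],np.median(p,0).round(4)
E
python3 - <<'E'
from h import *
c=np.load("pics/top0.npz"); W=cloud(c)
for n,b,z in [("bench",(480,470,700,540),(-1,1)),("board",(305,190,460,250),(.107,.118)),("cabtop",(305,130,465,200),(.095,.106)),("front",(290,318,460,345),(.08,.095)),
 ("handle",(340,330,412,360),(.055,.07)),("beaker",(310,255,365,305),(.115,.135)),("cup",(300,185,350,235),(.175,.19)),
 ("paddle",(212,328,275,370),(.012,.03)),("stamp_top",(160,290,200,340),(.04,.055)),("stamp_blk",(160,290,200,340),(.01,.055)),
 ("rack",(530,235,595,340),(.04,.06)),("bowl",(190,215,242,270),(.03,.05)),("clay",(290,355,352,405),(.04,.06)),("brush",(355,360,465,400),(.006,.05)),
 ("pl_l",(470,320,537,365),(.06,.15)),("pl_r",(538,335,605,375),(.06,.15))]:
    try: print(n,*rect(W,b,*z))
    except Exception as e: print(n,e)
V=cloud(np.load("pics/side0.npz"))
# plaque faces from side: px regions of the faces
for n,b in [("L",(462,255,495,285)),("R",(512,225,545,255))]:
    u0,v0,u1,v1=[int(x/1.5625) for x in b]; p=V[v0:v1,u0:u1].reshape(-1,3); p=p[p[:,2]>.02]
    m=np.median(p,0); q=p[np.linalg.norm(p-m,axis=1)<.06]; m=q.mean(0); print(n,m.round(4),np.linalg.svd(q-m)[2][2].round(3),len(q))
# orthographic colour map, 1.25mm/px
O=np.zeros((560,800,3),np.uint8); Z=np.full((560,800),-9.)
for cc,w in ((c,W),(np.load("pics/side0.npz"),V)):
  for p,col in zip(w.reshape(-1,3),cc["color"].reshape(-1,3)):
    if not np.isfinite(p[0]): continue
    i=int((.85-p[0])/.001); j=int((.45-p[1])/.001)
    if 0<=i<559 and 0<=j<799 and p[2]>Z[i,j]-.002:
        O[i:i+2,j:j+2]=col[::-1]; Z[i:i+2,j:j+2]=p[2]
for k in range(0,800,50): cv2.line(O,(k,0),(k,4),(0,255,0),1)
for k in range(0,560,50): cv2.line(O,(0,k),(4,k),(0,255,0),1)
cv2.imwrite("pics/ortho.png",O)
E
```

```text
bench 6320 [160.2, -383.9, 133.9, 440.5, 0.7] [ 0.1601 -0.3829  0.0012]
board 2618 [712.6, 35.3, 300.5, 108.8, 87.7] [0.7036 0.017  0.113 ]
cabtop 3271 [833.9, 31.0, 320.9, 149.6, 89.5] [0.8195 0.0297 0.1011]
front 564 [501.0, 43.3, 38.3, 311.2, 0.7] [0.496  0.0408 0.0881]
handle 191 [469.1, 48.0, 141.2, 40.7, 87.7] [0.4571 0.0416 0.0664]
beaker 104 [591.7, 119.0, 56.5, 55.6, 0.1] [0.5923 0.1181 0.1222]
cup 106 [717.7, 140.6, 53.4, 53.2, 60.6] [0.7171 0.142  0.1821]
paddle 377 [453.4, 318.1, 111.9, 46.1, 67.5] [0.456  0.3277 0.0203]
stamp_top 117 [528.1, 460.6, 19.9, 59.6, 84.9] [0.527  0.46   0.0475]
stamp_blk 334 [527.8, 460.9, 51.3, 74.4, 82.2] [0.525 0.454 0.022]
rack 517 [591.3, -333.8, 90.8, 179.6, 84.4] [ 0.5806 -0.3515  0.0505]
bowl 174 [684.1, 387.1, 87.5, 87.7, 4.7] [0.6939 0.4029 0.0389]
clay 549 [395.7, 153.7, 89.9, 59.4, 76.7] [0.3954 0.1517 0.0509]
brush 613 [403.3, -19.9, 211.4, 73.8, 88.7] [ 0.4005 -0.0039  0.0191]
pl_l 410 [473.1, -212.4, 117.5, 31.4, 79.9] [ 0.4732 -0.2086  0.103 ]
pl_r 423 [450.2, -329.6, 112.0, 31.4, 78.8] [ 0.4499 -0.3323  0.1012]
L [ 0.4668 -0.1959  0.0697] [-0.939  0.208  0.275] 394
R [ 0.445  -0.325   0.0799] [-0.943  0.186  0.278] 389
```

View pics/ortho.png

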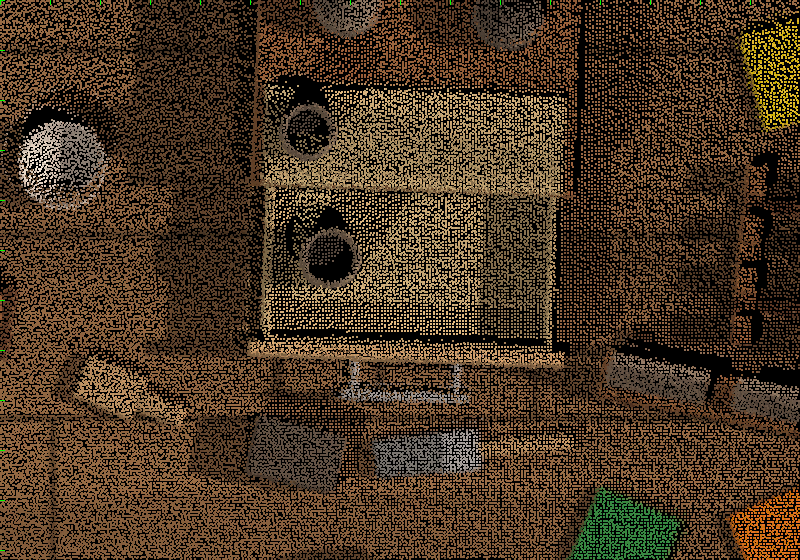

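The ortho map uses y = .45 − col/1000 and x = .85 − row/1000. It shows the beaker at (330,255), the paddle at (130,390), the handle at (405,393), and a cabinet yaw of about −2.3°. Next I'll write a planning helper and move the arm to a spot above the beaker.

```bash
cat >> h.py <<'E'
from scipy.spatial.transform import Rotation as R
def Rt(h,tilt=0,eyaw=0):  # tool down with heading h of tool x; tilt: tool backs toward easel +x (yaw eyaw)
    z=np.array([-np.sin(tilt)*np.cos(eyaw),-np.sin(tilt)*np.sin(eyaw),-np.cos(tilt)])
    x=np.array([np.cos(h),np.sin(h),0]); x-=z*(x@z); x/=np.linalg.norm(x)
    return R.from_matrix(np.stack([x,np.cross(z,x),z],1))
def plan(*wps,start=None):  # wps: (xyz, Rot)
    from workcell import get_obs
    o=get_obs(); p,q=start or (np.array(o["position"]),R.from_quat(o["ee_rot"]))
    for t,r in wps:
        t=np.array(t,float); d=q.inv().apply(t-p); w=(q.inv()*r).as_rotvec()
        print("shift",d.round(4),"rot",w.round(3),"rows",round(np.linalg.norm(d)/.0417,1),round(np.linalg.norm(w)/.125,1)); p,q=t,r
    return p,q
E
python3 - <<'E'
from h import *
plan(([.592,.119,.25],Rt(1.53)))
E
```

```text
shift [ 0.5917 -0.5045  0.0062] rot [-1.000e-03 -1.000e-03 -1.131e+00] rows 18.6 9.0
```

Request:
{"api": "jog_arm", "payload": {
  "increments": [
    [0.155,-0.132,0,0,0,-0.565,1],
    [0.155,-0.132,0,0,0,-0.565,1],
    [0.155,-0.132,0,0,0,-0.565,1],
    [0.155,-0.132,0,0,0,-0.565,1],
    [0.155,-0.132,0,0,0,-0.565,1]
  ]
}}

```text
clock: 0.52
position: [0.3351, -0.3915, 0.2561]
ee_rot: [0.884, 0.467, -0.0, -0.0]
ft_force: [1.1, -0.0, 0.1]
grip_width: 1.004
grasp_force: 0.0
```

```bash
python3 - <<'E'
from h import *
plan(([.592,.119,.25],Rt(1.53)))
E
```

```text
shift [ 0.5665 -0.0757  0.0061] rot [-0.    -0.    -0.558] rows 13.7 4.5
```

Request:
{"api": "jog_arm", "payload": {
  "increments": [
    [0.204,-0.027,0.002,0,0,-0.558,1],
    [0.204,-0.027,0.002,0,0,-0.558,1],
    [0.204,-0.027,0.002,0,0,-0.558,1],
    [0.204,-0.027,0.002,0,0,-0.558,1],
    [0.204,-0.027,0.002,0,0,-0.558,1]
  ]
}}

```text
clock: 0.93
position: [0.4289, -0.2088, 0.2543]
ee_rot: [0.722, 0.692, -0.0, 0.0]
ft_force: [0.9, 0.6, -0.4]
grip_width: 0.997
grasp_force: 0.0
```

Request:
{"api": "jog_arm", "payload": {
  "increments": [
    [0.1665,0.0755,0,0,0,0,1],
    [0.1665,0.0755,0,0,0,0,1],
    [0.1665,0.0755,0,0,0,0,1],
    [0.1665,0.0755,0,0,0,0,1],
    [0.1665,0.0755,0,0,0,0,1]
  ]
}}

```text
clock: 1.35
position: [0.5134, -0.0424, 0.2544]
ee_rot: [0.722, 0.692, 0.001, -0.0]
ft_force: [-0.1, -0.4, -0.7]
grip_width: 1.0
grasp_force: 0.0
```

Request:
{"api": "jog_arm", "payload": {
  "increments": [
    [0.1665,0.0755,0,0,0,0,1],
    [0.1665,0.0755,0,0,0,0,1],
    [0.1665,0.0755,0,0,0,0,1],
    [0.1665,0.0755,0,0,0,0,1],
    [0.1665,0.0755,0,0,0,0,1]
  ]
}}

```text
clock: 1.77
position: [0.596, 0.12, 0.2537]
ee_rot: [0.722, 0.691, 0.001, -0.001]
ft_force: [-1.2, 0.2, 0.6]
grip_width: 1.0
grasp_force: 0.0
```

```bash
python3 - <<'E'
from h import *
from workcell import get_obs
print(get_obs()["joint_pos"].round(2))
plan(([.592,.119,.106],Rt(1.53)),([.592,.119,.25],Rt(1.53)),([.708,-.03,.25],Rt(1.53)))
E
```

```text
[ 0.28  0.38 -0.71  1.48  0.25  1.37 -0.49]
shift [-0.0016 -0.0038  0.1477] rot [-0.001 -0.003 -0.003] rows 3.5 0.0
shift [ 0.     0.    -0.144] rot [0. 0. 0.] rows 3.5 0.0
shift [-0.1441  0.122   0.    ] rot [0. 0. 0.] rows 4.5 0.0
```

Request:
{"api": "jog_arm", "payload": {
  "increments": [
    [-0.0016,-0.0038,0.04,0,0,0,1],
    [-0.0016,-0.0038,0.08,0,0,0,1],
    [-0.0016,-0.0038,0.12,0,0,0,1],
    [-0.0016,-0.0038,0.147,0,0,0,1],
    [-0.0016,-0.0038,0.147,0,0,0,1]
  ]
}}

```text
clock: 2.18
position: [0.5881, 0.1114, 0.101]
ee_rot: [0.724, 0.69, -0.004, -0.003]
ft_force: [-0.2, -0.4, 0.0]
grip_width: 1.002
grasp_force: 0.0
```

Request:
{"api": "jog_arm", "payload": {
  "increments": [
    [0,0,0,0,0,0,-1],
    [0,0,0,0,0,0,-1],
    [0,0,0,0,0,0,-1],
    [0,0,0,0,0,0,-1],
    [0,0,0,0,0,0,-1]
  ],
  "grip_force": 35
}}

```text
clock: 2.6
position: [0.5932, 0.113, 0.1099]
ee_rot: [0.724, 0.689, 0.002, 0.001]
ft_force: [-0.6, -0.2, 7.2]
grip_width: 0.679
grasp_force: 39.0
```

Request:
{"api": "jog_arm", "payload": {
  "increments": [
    [0,0,0,0,0,0,-1],
    [0,0,0,0,0,0,-1],
    [0,0,0,0,0,0,-1]
  ]
}}

```text
clock: 2.85
position: [0.5932, 0.1131, 0.1099]
ee_rot: [0.724, 0.69, 0.002, 0.001]
ft_force: [-0.2, -0.5, 7.6]
grip_width: 0.68
grasp_force: 39.0
```

Request:
{"api": "jog_arm", "payload": {
  "increments": [
    [0,0,-0.03,0,0,0,-1],
    [0,0,-0.07,0,0,0,-1],
    [0,0,-0.11,0,0,0,-1],
    [0,0,-0.135,0,0,0,-1],
    [0,0,-0.135,0,0,0,-1]
  ]
}}

```text
clock: 3.27
position: [0.5939, 0.1137, 0.2497]
ee_rot: [0.724, 0.69, 0.004, 0.003]
ft_force: [0.9, 0.6, -2.3]
grip_width: 0.679
grasp_force: 40.1
```

```bash
python3 - <<'E'
from h import *
from workcell import get_obs,optics
plan(([.708,-.03,.244],Rt(1.53)))
c=optics.camera("side"); cv2.imwrite("pics/lift.png",cv2.resize(c["color"][100:292,80:336,::-1],(768,576),interpolation=cv2.INTER_CUBIC))
E
```

```text
shift [-0.138   0.1209  0.0066] rot [ 0.01  -0.002 -0.008] rows 4.4 0.1
```

View pics/lift.png

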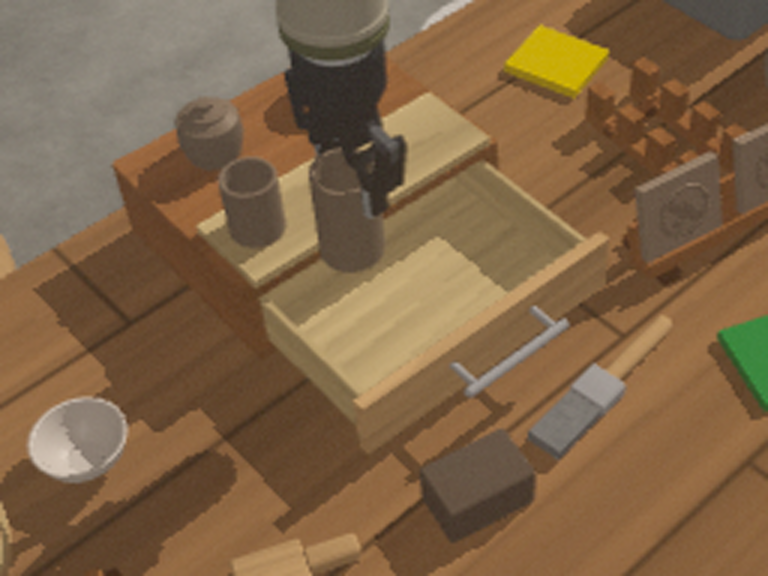

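The crop shows the beaker held upright at (347,210), clear of the drawer. Next I'll carry it over to the board.

Request:
{"api": "jog_arm", "payload": {
  "increments": [
    [-0.03,0.03,0,0,0,0,-1],
    [-0.06,0.06,0,0,0,0,-1],
    [-0.09,0.085,0,0,0,0,-1],
    [-0.12,0.11,0,0,0,0,-1],
    [-0.138,0.12,0,0,0,0,-1]
  ]
}}

```text
clock: 3.73
position: [0.7062, -0.0366, 0.2398]
ee_rot: [0.726, 0.688, -0.002, 0.0]
ft_force: [0.3, -1.5, -3.3]
grip_width: 0.676
grasp_force: 40.3
```

Request:
{"api": "jog_arm", "payload": {
  "increments": [
    [0,0,0,0,0,0,-1],
    [0,0,0.015,0,0,0,-1],
    [0,0,0.03,0,0,0,-1],
    [0,0,0.038,0,0,0,-1],
    [0,0,0.038,0,0,0,-1]
  ]
}}

```text
clock: 4.15
position: [0.7037, -0.0313, 0.2017]
ee_rot: [0.724, 0.69, -0.001, -0.001]
ft_force: [0.3, -0.0, -2.3]
grip_width: 0.679
grasp_force: 40.3
```

```bash
python3 - <<'E'
from h import *
from workcell import get_obs,optics
o=get_obs();print(o["position"],o["joint_pos"].round(2))
V=cloud(optics.camera("side"));T=cloud(optics.camera("top"))
# lowest beaker points: cloud within beaker column above the board
for W in(V,T):
    p=W.reshape(-1,3);x,y=o["position"][:2]
    m=(np.hypot(p[:,0]-x,p[:,1]-y-.004)<.036)&(p[:,2]>.10)&(p[:,2]<.2);q=p[m]
    print(len(q),np.percentile(q[:,2],[1,5,50,95]).round(4)); print(np.histogram(q[:,2],bins=np.arange(.10,.2,.005))[0])
E
```

```text
[ 0.70369513 -0.03126428  0.2016516 ] [ 0.37  0.61 -0.61  1.26  0.34  1.37 -0.27]
528 [0.1096 0.1118 0.1571 0.196 ]
[ 0  6 62 18 18 24 24 26 21 26 25 22 29 19 33 32 34 37 34]
9 [0.1122 0.1123 0.1134 0.1166]
[0 0 7 2 0 0 0 0 0 0 0 0 0 0 0 0 0 0 0]
```

Force still shows it hanging (−2.3 N), so I'll lower it in small steps until it touches the board.

Request:
{"api": "jog_arm", "payload": {
  "increments": [
    [0,0,0.002,0,0,0,-1],
    [0,0,0.003,0,0,0,-1],
    [0,0,0.003,0,0,0,-1]
  ]
}}

```text
clock: 4.5
position: [0.7049, -0.0311, 0.2015]
ee_rot: [0.724, 0.69, 0.0, 0.0]
ft_force: [0.3, -0.3, -2.9]
grip_width: 0.683
grasp_force: 40.4
```

Request:
{"api": "jog_arm", "payload": {
  "increments": [
    [0,0,0.001,0,0,0,-1],
    [0,0,0.002,0,0,0,-1],
    [0,0,0.002,0,0,0,-1]
  ]
}}

```text
clock: 4.75
position: [0.705, -0.0312, 0.2]
ee_rot: [0.724, 0.69, 0.0, 0.0]
ft_force: [-1.9, 0.2, 2.4]
grip_width: 0.677
grasp_force: 40.7
```

Request:
{"api": "jog_arm", "payload": {
  "increments": [
    [0,0,0,0,0,0,0.5],
    [0,0,0,0,0,0,0.6],
    [0,0,0,0,0,0,0.8],
    [0,0,0,0,0,0,1],
    [0,0,0,0,0,0,1]
  ]
}}

```text
clock: 5.17
position: [0.7049, -0.0311, 0.1994]
ee_rot: [0.724, 0.69, 0.0, 0.0]
ft_force: [-1.3, 0.4, -0.1]
grip_width: 1.0
grasp_force: 0.0
```

Request:
{"api": "jog_arm", "payload": {
  "increments": [
    [0,0,-0.02,0,0,0,1],
    [0,0,-0.05,0,0,0,1],
    [0,0,-0.08,0,0,0,1],
    [0,0,-0.11,0,0,0,1],
    [0,0,-0.11,0,0,0,1]
  ]
}}

```text
clock: 5.58
position: [0.7063, -0.0306, 0.3165]
ee_rot: [0.724, 0.689, 0.003, 0.003]
ft_force: [1.4, -0.4, 1.5]
grip_width: 0.998
grasp_force: 0.0
```

```bash
python3 - <<'E'
from h import *
from workcell import optics
s=optics.camera("side");V=cloud(s);c=optics.camera("top");T=cloud(c)
cv2.imwrite("pics/s2.png",cv2.resize(s["color"][:,:,::-1],(800,600),interpolation=cv2.INTER_CUBIC))
for n,b,z in [("paddle",(200,310,295,370),(.012,.03)),("stamp_top",(130,280,220,345),(.04,.055)),("stamp_blk",(130,280,220,345),(.01,.055))]:
    try: print(n,*rect(T,b,*z))
    except Exception as e: print(n,e)
plan(([.459,.333,.3],Rt(1.178)))
E
```

```text
paddle 377 [454.0, 318.5, 113.0, 46.1, 67.6] [0.456  0.3273 0.0204]
stamp_top 128 [562.7, 493.9, 143.1, 52.2, 43.4] [0.5309 0.4598 0.0479]
stamp_blk 387 [549.2, 484.6, 186.6, 117.4, 87.5] [0.5319 0.4549 0.0235]
shift [ 0.3513 -0.2638  0.0101] rot [ 0.003 -0.001  0.344] rows 10.5 2.8
```

View pics/s2.png

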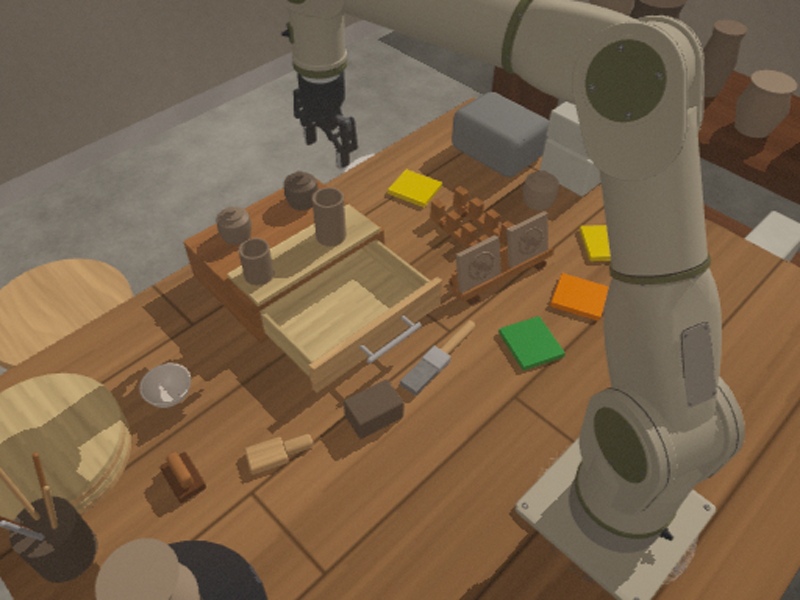

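The picture shows the beaker upright on the board at (329,215). The paddle is at (270,456) and the stamp at (182,475), both where they were. Next is the paddle.

Request:
{"api": "jog_arm", "payload": {
  "increments": [
    [0.035,-0.026,0,0,0,0,1],
    [0.07,-0.052,0,0,0,0,1],
    [0.105,-0.079,0,0,0,0,1],
    [0.14,-0.105,0,0,0,0,1],
    [0.16,-0.12,0,0,0,0,1]
  ]
}}

```text
clock: 6.1
position: [0.5903, 0.1372, 0.3081]
ee_rot: [0.724, 0.69, -0.001, -0.001]
ft_force: [0.9, 0.2, 0.9]
grip_width: 1.001
grasp_force: 0.0
```

Request:
{"api": "jog_arm", "payload": {
  "increments": [
    [0.035,-0.026,0,0,0,0.1,1],
    [0.07,-0.052,0.02,0,0,0.2,1],
    [0.105,-0.079,0.04,0,0,0.3,1],
    [0.14,-0.105,0.06,0,0,0.344,1],
    [0.16,-0.12,0.06,0,0,0.344,1]
  ]
}}

```text
clock: 6.52
position: [0.4809, 0.2971, 0.2467]
ee_rot: [0.833, 0.554, -0.002, 0.0]
ft_force: [1.2, 0.8, -0.8]
grip_width: 1.001
grasp_force: 0.0
```

```bash
python3 - <<'E'
from h import *
from workcell import get_obs
print(get_obs()["joint_pos"].round(2))
plan(([.459,.333,.08],Rt(1.18)),([.459,.333,.02],Rt(1.18)))
E
```

```text
[ 0.    0.3  -0.76  1.6   0.21  1.33 -1.19]
shift [ 0.0252 -0.0338  0.1667] rot [-0.002  0.003 -0.007] rows 4.1 0.1
shift [0.   0.   0.06] rot [0. 0. 0.] rows 1.4 0.0
```

Request:
{"api": "jog_arm", "payload": {
  "increments": [
    [0.008,-0.01,0.04,0,0,0,1],
    [0.016,-0.02,0.08,0,0,0,1],
    [0.0252,-0.0338,0.12,0,0,0,1],
    [0.0252,-0.0338,0.155,0,0,0,1],
    [0.0252,-0.0338,0.1667,0,0,0,1]
  ]
}}

```text
clock: 6.93
position: [0.4574, 0.3321, 0.0771]
ee_rot: [0.831, 0.556, -0.004, -0.0]
ft_force: [-0.7, -1.6, -0.2]
grip_width: 0.998
grasp_force: 0.0
```

Request:
{"api": "jog_arm", "payload": {
  "increments": [
    [0,0,0.02,0,0,0,1],
    [0,0,0.035,0,0,0,1],
    [0,0,0.046,0,0,0,1],
    [0,0,0.054,0,0,0,1],
    [0,0,0.054,0,0,0,1]
  ]
}}

```text
clock: 7.35
position: [0.4609, 0.3328, 0.0282]
ee_rot: [0.832, 0.555, -0.001, 0.0]
ft_force: [-0.2, -0.9, -0.2]
grip_width: 1.0
grasp_force: 0.0
```

```bash
python3 - <<'E'
from h import *
plan(([.459,.333,.024],Rt(1.18)))
E
```

```text
shift [-0.0006 -0.0019  0.0042] rot [-0.001  0.002 -0.003] rows 0.1 0.0
```

Request:
{"api": "jog_arm", "payload": {
  "increments": [
    [0,-0.002,0.003,0,0,0,0.4],
    [0,-0.002,0.003,0,0,0,0.1],
    [0,-0.002,0.003,0,0,0,-1],
    [0,-0.002,0.003,0,0,0,-1],
    [0,-0.002,0.003,0,0,0,-1]
  ],
  "grip_force": 40
}}

```text
clock: 7.77
position: [0.4597, 0.3348, 0.0273]
ee_rot: [0.832, 0.555, 0.001, 0.0]
ft_force: [-0.6, -0.7, 5.6]
grip_width: 0.528
grasp_force: 41.7
```

Request:
{"api": "jog_arm", "payload": {
  "increments": [
    [0,0,0,0,0,0,-1],
    [0,0,0,0,0,0,-1],
    [0,0,0,0,0,0,-1]
  ]
}}

```text
clock: 8.02
position: [0.4598, 0.3348, 0.0272]
ee_rot: [0.832, 0.555, 0.001, 0.0]
ft_force: [-1.5, -0.8, 7.5]
grip_width: 0.525
grasp_force: 41.8
```

Request:
{"api": "jog_arm", "payload": {
  "increments": [
    [0,0,-0.02,0,0,0,-1],
    [0,0,-0.06,0,0,0,-1],
    [0,0,-0.1,0,0,0,-1],
    [0,0,-0.13,0,0,0,-1],
    [0,0,-0.13,0,0,0,-1]
  ]
}}

```text
clock: 8.43
position: [0.4614, 0.3367, 0.1629]
ee_rot: [0.831, 0.556, 0.005, 0.0]
ft_force: [-0.2, 1.5, -1.0]
grip_width: 0.527
grasp_force: 41.5
```

```bash
python3 - <<'E'
from h import *
plan(([.58,.105,.155],Rt(1.53)),([.58,.105,.05],Rt(1.53)))
E
```

```text
shift [-0.1687  0.1982  0.0078] rot [ 0.007 -0.007 -0.352] rows 6.2 2.8
shift [0.    0.    0.105] rot [0. 0. 0.] rows 2.5 0.0
```

Request:
{"api": "jog_arm", "payload": {
  "increments": [
    [-0.024,0.028,0,0,0,0,-1],
    [-0.048,0.056,0,0,0,0,-1],
    [-0.072,0.084,0,0,0,0,-1],
    [-0.096,0.112,0,0,0,0,-1],
    [-0.11,0.129,0,0,0,0,-1]
  ]
}}

```text
clock: 8.85
position: [0.538, 0.1786, 0.1558]
ee_rot: [0.833, 0.554, -0.0, 0.001]
ft_force: [0.2, -1.0, -1.6]
grip_width: 0.527
grasp_force: 41.4
```

Request:
{"api": "jog_arm", "payload": {
  "increments": [
    [-0.015,0.018,0,0,0,-0.1,-1],
    [-0.03,0.035,0,0,0,-0.2,-1],
    [-0.05,0.06,0,0,0,-0.3,-1],
    [-0.059,0.07,0,0,0,-0.352,-1],
    [-0.059,0.07,0,0,0,-0.352,-1]
  ]
}}

```text
clock: 9.27
position: [0.5798, 0.0972, 0.1554]
ee_rot: [0.722, 0.691, -0.001, 0.0]
ft_force: [0.5, 0.2, -1.5]
grip_width: 0.522
grasp_force: 41.4
```

```bash
python3 - <<'E'
from h import *
plan(([.58,.105,.053],Rt(1.53)))
E
```

```text
shift [ 8.000e-03 -1.000e-04  1.024e-01] rot [-0.     0.002 -0.003] rows 2.5 0.0
```

Request:
{"api": "jog_arm", "payload": {
  "increments": [
    [0.007,0,0.03,0,0,0,-1],
    [0.007,0,0.06,0,0,0,-1],
    [0.007,0,0.085,0,0,0,-1],
    [0.007,0,0.1,0,0,0,-1],
    [0.007,0,0.103,0,0,0,-1]
  ]
}}

```text
clock: 9.68
position: [0.5763, 0.1093, 0.0499]
ee_rot: [0.721, 0.693, -0.002, -0.002]
ft_force: [-1.3, -1.4, -1.2]
grip_width: 0.525
grasp_force: 41.4
```

Request:
{"api": "jog_arm", "payload": {
  "increments": [
    [0,0,0.001,0,0,0,-1],
    [0,0,0.001,0,0,0,-1]
  ]
}}

```text
clock: 9.85
position: [0.579, 0.1097, 0.053]
ee_rot: [0.721, 0.693, 0.0, 0.0]
ft_force: [0.1, 1.6, -0.7]
grip_width: 0.528
grasp_force: 41.4
```

Not quite touching yet; I'll lower it 2 mm more, then release.

Request:
{"api": "jog_arm", "payload": {
  "increments": [
    [0,0,0.002,0,0,0,-1],
    [0,0,0.003,0,0,0,-1],
    [0,0,0.003,0,0,0,-1]
  ]
}}

```text
clock: 10.1
position: [0.5791, 0.1091, 0.0499]
ee_rot: [0.722, 0.692, 0.0, 0.0]
ft_force: [-0.4, -0.3, -1.9]
grip_width: 0.53
grasp_force: 41.4
```

Request:
{"api": "jog_arm", "payload": {
  "increments": [
    [0,0,0,0,0,0,0.3],
    [0,0,0,0,0,0,0.5],
    [0,0,0,0,0,0,0.6],
    [0,0,0,0,0,0,0.6]
  ]
}}

```text
clock: 10.43
position: [0.5788, 0.1091, 0.0495]
ee_rot: [0.721, 0.692, 0.0, 0.0]
ft_force: [-0.3, 0.0, 0.3]
grip_width: 0.799
grasp_force: 0.0
```

Request:
{"api": "jog_arm", "payload": {
  "increments": [
    [0,0,-0.03,0,0,0,0.6],
    [0,0,-0.07,0,0,0,0.6],
    [0,0,-0.11,0,0,0,0.6],
    [0,0,-0.14,0,0,0,0.6],
    [0,0,-0.14,0,0,0,0.6]
  ]
}}

```text
clock: 10.85
position: [0.5814, 0.1103, 0.1962]
ee_rot: [0.721, 0.693, 0.004, 0.003]
ft_force: [1.3, 1.1, 0.7]
grip_width: 0.8
grasp_force: 0.0
```

```bash
python3 - <<'E'
from h import *
from workcell import optics
s=optics.camera("side");V=cloud(s);c=optics.camera("top");T=cloud(c)
cv2.imwrite("pics/s3.png",cv2.resize(s["color"][140:332,60:316,::-1],(768,576),interpolation=cv2.INTER_CUBIC))
for W in (T,V):
  p=W.reshape(-1,3); p=p[(abs(p[:,0]-.53)<.1)&(abs(p[:,1]-.46)<.09)]
  for zl,zh in ((.04,.055),(.012,.055)):
    q=p[(p[:,2]>zl)&(p[:,2]<zh)]; print(len(q),cv2.minAreaRect((q[:,:2]*1000).astype(np.float32)),np.median(q,0))
plan(([.528,.46,.2],Rt(3.04)))
E
```

```text
158 ((560.5006713867188, 487.6721496582031), (136.23678588867188, 53.63818359375), 35.586795806884766) [0.53757746 0.46212992 0.04698414]
422 ((557.322021484375, 478.4625549316406), (153.30804443359375, 76.7757797241211), 31.258846282958984) [0.5363062  0.45759573 0.02736948]
234 ((562.50244140625, 489.015380859375), (135.35177612304688, 50.75212478637695), 36.88832473754883) [0.53604269 0.46731795 0.04744704]
707 ((558.5709228515625, 480.195068359375), (151.6324920654297, 80.17821502685547), 29.115135192871094) [0.53256298 0.47238163 0.02170434]
shift [ 0.3484 -0.0657 -0.0097] rot [ 0.002  0.002 -1.51 ] rows 8.5 12.1
```

View pics/s3.png

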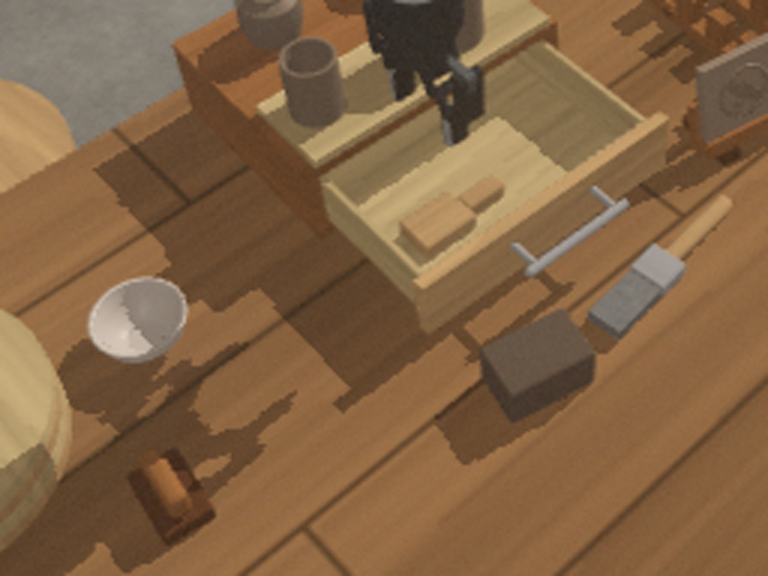

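The paddle lies in the drawer at (450,218) and the stamp is at (172,497). I'll re-measure the stamp in a tight window and plan the move.

```bash
python3 - <<'E'
from h import *
from workcell import optics
T=cloud(optics.camera("top"))
for z in ((.04,.055),(.012,.055)): print(*rect(T,(160,290,201,342),*z))
plan(([.565,.23,.2],Rt(2.03)),([.545,.35,.2],Rt(2.53)),([.528,.46,.2],Rt(3.04)))
E
```

```text
118 [527.7, 460.6, 20.5, 59.1, 84.9] [0.5269 0.4591 0.0473]
332 [528.0, 460.9, 51.1, 74.0, 80.8] [0.5252 0.4538 0.0221]
shift [ 0.1204 -0.0185 -0.0111] rot [-0.   0.  -0.5] rows 2.9 4.0
shift [0.1164 0.0353 0.    ] rot [ 0.   0.  -0.5] rows 2.9 4.0
shift [0.0771 0.0803 0.    ] rot [ 0.    0.   -0.51] rows 2.7 4.1
```

Request:
{"api": "jog_arm", "payload": {
  "increments": [
    [0.03,-0.005,-0.005,0,0,-0.12,1],
    [0.06,-0.01,-0.005,0,0,-0.24,1],
    [0.09,-0.015,-0.005,0,0,-0.36,1],
    [0.12,-0.018,-0.005,0,0,-0.48,1],
    [0.12,-0.018,-0.005,0,0,-0.5,1]
  ]
}}

```text
clock: 11.42
position: [0.5625, 0.2365, 0.1928]
ee_rot: [0.521, 0.853, 0.0, -0.002]
ft_force: [-0.5, 0.9, 0.3]
grip_width: 0.997
grasp_force: 0.0
```

Request:
{"api": "jog_arm", "payload": {
  "increments": [
    [0.03,0.009,0,0,0,-0.12,1],
    [0.06,0.018,0,0,0,-0.24,1],
    [0.09,0.027,0,0,0,-0.36,1],
    [0.116,0.035,0,0,0,-0.48,1],
    [0.116,0.035,0,0,0,-0.5,1]
  ]
}}

```text
clock: 11.83
position: [0.5416, 0.3551, 0.1924]
ee_rot: [0.294, 0.956, 0.0, -0.002]
ft_force: [-0.4, 0.2, 0.4]
grip_width: 1.0
grasp_force: 0.0
```

Request:
{"api": "jog_arm", "payload": {
  "increments": [
    [0.02,0.02,0,0,0,-0.12,1],
    [0.04,0.04,0,0,0,-0.24,1],
    [0.06,0.06,0,0,0,-0.36,1],
    [0.077,0.08,0,0,0,-0.48,1],
    [0.077,0.08,0,0,0,-0.51,1]
  ]
}}

```text
clock: 12.25
position: [0.5245, 0.4639, 0.1918]
ee_rot: [0.044, 0.999, 0.0, -0.002]
ft_force: [-0.8, 1.0, 0.5]
grip_width: 1.001
grasp_force: 0.0
```

```bash
python3 - <<'E'
from h import *
from workcell import get_obs
print(get_obs()["joint_pos"].round(2))
plan(([.528,.46,.1],Rt(3.04)),([.528,.46,.046],Rt(3.04)))
E
```

```text
[-0.19  0.74 -0.98  1.27  0.59  1.43  0.36]
shift [-0.0042 -0.0036  0.0918] rot [ 0.001 -0.004  0.014] rows 2.2 0.1
shift [0.    0.    0.054] rot [0. 0. 0.] rows 1.3 0.0
```

Request:
{"api": "jog_arm", "payload": {
  "increments": [
    [-0.004,-0.0036,0.03,0,0,0,1],
    [-0.004,-0.0036,0.06,0,0,0,1],
    [-0.004,-0.0036,0.09,0,0,0,1],
    [-0.004,-0.0036,0.115,0,0,0,1],
    [-0.004,-0.0036,0.125,0,0,0,1]
  ]
}}

```text
clock: 12.67
position: [0.5303, 0.4528, 0.0632]
ee_rot: [0.051, 0.999, -0.003, -0.003]
ft_force: [0.3, -0.1, -0.4]
grip_width: 1.003
grasp_force: 0.0
```

Request:
{"api": "jog_arm", "payload": {
  "increments": [
    [0,0,0.01,0,0,0,1],
    [0,0,0.018,0,0,0,1],
    [0,0,0.018,0,0,0,1]
  ]
}}

```text
clock: 12.92
position: [0.5319, 0.4547, 0.0502]
ee_rot: [0.051, 0.999, -0.0, -0.0]
ft_force: [0.5, -0.3, -0.7]
grip_width: 0.999
grasp_force: 0.0
```

```bash
python3 - <<'E'
from h import *
plan(([.528,.46,.048],Rt(3.05)))
E
```

```text
shift [0.0044 0.0049 0.0022] rot [-0.001 -0.001 -0.01 ] rows 0.2 0.1
```

Request:
{"api": "jog_arm", "payload": {
  "increments": [
    [0.004,0.005,0.001,0,0,0,1],
    [0.004,0.005,0.001,0,0,0,0.3],
    [0.004,0.005,0.001,0,0,0,-0.2],
    [0.004,0.005,0.001,0,0,0,-1],
    [0.004,0.005,0.001,0,0,0,-1]
  ],
  "grip_force": 40
}}

```text
clock: 13.33
position: [0.529, 0.4604, 0.0509]
ee_rot: [0.051, 0.999, 0.0, 0.0]
ft_force: [0.8, 0.0, 0.5]
grip_width: 0.451
grasp_force: 0.0
```

Request:
{"api": "jog_arm", "payload": {
  "increments": [
    [0,0,0,0,0,0,-1],
    [0,0,0,0,0,0,-1],
    [0,0,0,0,0,0,-1]
  ]
}}

```text
clock: 13.58
position: [0.529, 0.4605, 0.0508]
ee_rot: [0.051, 0.999, 0.0, 0.0]
ft_force: [-0.0, 0.3, 3.7]
grip_width: 0.229
grasp_force: 40.6
```

Request:
{"api": "jog_arm", "payload": {
  "increments": [
    [0,0,-0.02,0,0,0,-1],
    [0,0,-0.06,0,0,0,-1],
    [0,0,-0.1,0,0,0,-1],
    [0,0,-0.13,0,0,0,-1],
    [0,0,-0.13,0,0,0,-1]
  ]
}}

```text
clock: 14.0
position: [0.5298, 0.4625, 0.1876]
ee_rot: [0.051, 0.999, 0.003, 0.003]
ft_force: [0.3, -0.1, -0.6]
grip_width: 0.227
grasp_force: 40.1
```

```bash
python3 - <<'E'
from h import *
plan(([.54,.33,.18],Rt(2.53)),([.565,.18,.18],Rt(2.03)),([.58,.03,.18],Rt(1.53)),([.582,-.035,.18],Rt(1.53)))
E
```

```text
shift [-0.0237 -0.1308  0.0069] rot [0.008 0.004 0.509] rows 3.2 4.1
shift [-0.1066 -0.1085  0.    ] rot [0.  0.  0.5] rows 3.6 4.0
shift [-0.1411 -0.053   0.    ] rot [-0.   0.   0.5] rows 3.6 4.0
shift [-0.0649  0.0046  0.    ] rot [0. 0. 0.] rows 1.6 0.0
```

Request:
{"api": "jog_arm", "payload": {
  "increments": [
    [-0.006,-0.033,0,0,0,0.12,-1],
    [-0.012,-0.066,0,0,0,0.24,-1],
    [-0.018,-0.1,0,0,0,0.36,-1],
    [-0.024,-0.131,0,0,0,0.48,-1],
    [-0.024,-0.131,0,0,0,0.509,-1]
  ]
}}

```text
clock: 14.42
position: [0.5421, 0.3197, 0.1793]
ee_rot: [0.308, 0.951, -0.002, 0.001]
ft_force: [1.0, -0.6, -1.6]
grip_width: 0.224
grasp_force: 40.2
```

Request:
{"api": "jog_arm", "payload": {
  "increments": [
    [-0.026,-0.026,0,0,0,0.12,-1],
    [-0.052,-0.052,0,0,0,0.24,-1],
    [-0.08,-0.08,0,0,0,0.36,-1],
    [-0.107,-0.108,0,0,0,0.48,-1],
    [-0.107,-0.108,0,0,0,0.5,-1]
  ]
}}

```text
clock: 14.83
position: [0.5674, 0.1677, 0.1792]
ee_rot: [0.535, 0.845, -0.002, 0.001]
ft_force: [0.1, -1.2, -0.4]
grip_width: 0.224
grasp_force: 40.2
```

Request:
{"api": "jog_arm", "payload": {
  "increments": [
    [-0.035,-0.013,0,0,0,0.12,-1],
    [-0.07,-0.026,0,0,0,0.24,-1],
    [-0.105,-0.04,0,0,0,0.36,-1],
    [-0.141,-0.053,0,0,0,0.48,-1],
    [-0.141,-0.053,0,0,0,0.5,-1]
  ]
}}

```text
clock: 15.25
position: [0.5808, 0.018, 0.1794]
ee_rot: [0.727, 0.686, -0.002, 0.001]
ft_force: [0.1, -1.4, -0.7]
grip_width: 0.226
grasp_force: 40.2
```

Request:
{"api": "jog_arm", "payload": {
  "increments": [
    [-0.03,0.002,0,0,0,0,-1],
    [-0.065,0.005,0,0,0,0,-1],
    [-0.065,0.005,0,0,0,0,-1]
  ]
}}

```text
clock: 15.5
position: [0.5824, -0.0454, 0.1794]
ee_rot: [0.724, 0.69, -0.002, 0.001]
ft_force: [0.1, -1.7, -1.4]
grip_width: 0.226
grasp_force: 40.2
```

```bash
python3 - <<'E'
from h import *
plan(([.582,-.035,.076],Rt(1.53)))
E
```

```text
shift [ 0.0107 -0.0008  0.1034] rot [-0.001  0.004 -0.007] rows 2.5 0.1
```

Request:
{"api": "jog_arm", "payload": {
  "increments": [
    [0.006,0,0.03,0,0,0,-1],
    [0.006,0,0.06,0,0,0,-1],
    [0.006,0,0.085,0,0,0,-1],
    [0.006,0,0.1,0,0,0,-1],
    [0.006,0,0.102,0,0,0,-1]
  ]
}}

```text
clock: 15.92
position: [0.5805, -0.0309, 0.0747]
ee_rot: [0.721, 0.693, -0.002, -0.002]
ft_force: [-0.0, -0.9, -0.6]
grip_width: 0.227
grasp_force: 40.2
```

Request:
{"api": "jog_arm", "payload": {
  "increments": [
    [0,0,0.001,0,0,0,-1],
    [0,0,0.001,0,0,0,-1],
    [0,0,0.001,0,0,0,-1]
  ]
}}

```text
clock: 16.17
position: [0.5835, -0.0311, 0.0786]
ee_rot: [0.721, 0.693, 0.001, 0.001]
ft_force: [1.1, -0.5, -0.9]
grip_width: 0.228
grasp_force: 40.2
```

Request:
{"api": "jog_arm", "payload": {
  "increments": [
    [0,0,0.003,0,0,0,-1],
    [0,0,0.005,0,0,0,-1],
    [0,0,0.005,0,0,0,-1]
  ]
}}

```text
clock: 16.42
position: [0.583, -0.0314, 0.0727]
ee_rot: [0.721, 0.693, 0.0, 0.0]
ft_force: [-0.2, -0.3, -2.0]
grip_width: 0.225
grasp_force: 40.2
```

Request:
{"api": "jog_arm", "payload": {
  "increments": [
    [0,0,0,0,0,0,-0.2],
    [0,0,0,0,0,0,0],
    [0,0,0,0,0,0,0.2],
    [0,0,0,0,0,0,0.3],
    [0,0,0,0,0,0,0.3]
  ]
}}

```text
clock: 16.83
position: [0.5827, -0.0313, 0.0723]
ee_rot: [0.721, 0.693, -0.0, 0.0]
ft_force: [-0.9, -0.5, -0.2]
grip_width: 0.652
grasp_force: 0.0
```

Request:
{"api": "jog_arm", "payload": {
  "increments": [
    [0,0,-0.03,0,0,0,0.3],
    [0,0,-0.07,0,0,0,0.3],
    [0,0,-0.11,0,0,0,0.3],
    [0,0,-0.12,0,0,0,0.3],
    [0,0,-0.12,0,0,0,0.3]
  ]
}}

```text
clock: 17.25
position: [0.5846, -0.031, 0.1963]
ee_rot: [0.721, 0.693, 0.002, 0.003]
ft_force: [0.2, -0.3, -0.7]
grip_width: 0.648
grasp_force: 0.0
```

```bash
python3 - <<'E'
from h import *
from workcell import optics
s=optics.camera("side");V=cloud(s)
cv2.imwrite("pics/s4.png",cv2.resize(s["color"][90:282,60:316,::-1],(768,576),interpolation=cv2.INTER_CUBIC))
T=cloud(optics.camera("top"))
for n,W in(("T",T),("V",V)):
  p=W.reshape(-1,3); p=p[(p[:,2]>.055)&(p[:,2]<.072)&(abs(p[:,0]-.455)<.03)&(abs(p[:,1]-.045)<.08)]; print(n,len(p),np.median(p,0),np.percentile(p[:,:2],[5,95],axis=0))
plan(([.415,.043,.19],Rt(1.53)))
E
```

```text
T 144 [0.45430687 0.06307546 0.06661427] [[0.44834173 0.00729278]
 [0.47612146 0.10077117]]
V 202 [0.45446516 0.05008119 0.06613185] [[ 0.44868485 -0.00908182]
 [ 0.47913046  0.10544406]]
shift [ 0.0677 -0.1705  0.0021] rot [0.001 0.    0.001] rows 4.4 0.0
```

View pics/s4.png

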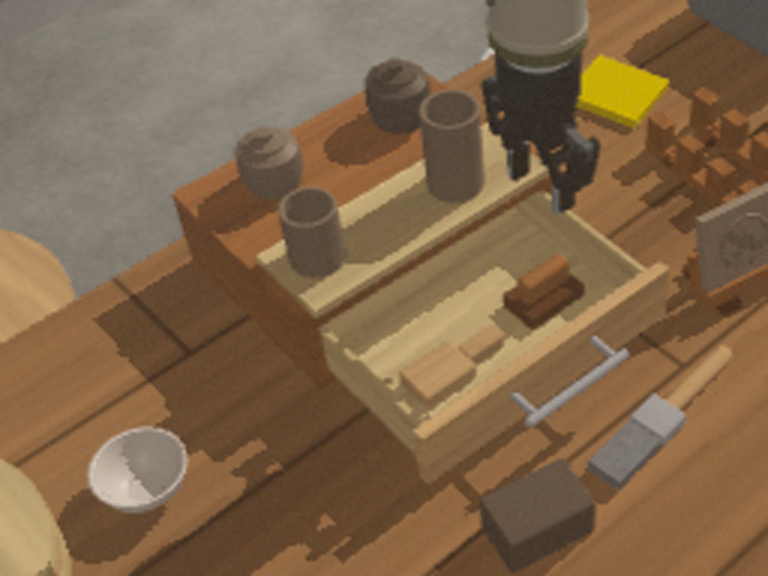

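Both tools lie in the drawer, the paddle at (450,362) and the stamp at (545,290). The handle bar is at (575,385). Next I'll push the bar with the gripper shut.

Request:
{"api": "jog_arm", "payload": {
  "increments": [
    [0.02,-0.037,0,0,0,0,-1],
    [0.035,-0.074,0,0,0,0,-1],
    [0.05,-0.11,0,0,0,0,-1],
    [0.068,-0.145,0,0,0,0,-1],
    [0.068,-0.18,0,0,0,0,-1]
  ]
}}

```text
clock: 17.77
position: [0.4031, 0.0464, 0.1905]
ee_rot: [0.72, 0.694, -0.0, -0.001]
ft_force: [-0.1, 0.0, 1.1]
grip_width: 0.001
grasp_force: 0.0
```

Request:
{"api": "jog_arm", "payload": {
  "increments": [
    [0,-0.003,0.02,0,0,0,-1],
    [0,-0.003,0.05,0,0,0,-1],
    [0,-0.003,0.08,0,0,0,-1],
    [0,-0.003,0.105,0,0,0,-1],
    [0,-0.003,0.114,0,0,0,-1]
  ]
}}

```text
clock: 18.18
position: [0.3996, 0.0436, 0.0745]
ee_rot: [0.721, 0.693, -0.002, -0.002]
ft_force: [-0.7, 0.1, -0.1]
grip_width: 0.0
grasp_force: 0.0
```

Request:
{"api": "jog_arm", "payload": {
  "increments": [
    [0,0,0,0,0,0,-1],
    [0,0,0,0,0,0,-1]
  ]
}}

```text
clock: 18.35
position: [0.4023, 0.0442, 0.0783]
ee_rot: [0.721, 0.693, -0.0, -0.001]
ft_force: [0.8, -0.9, 0.2]
grip_width: 0.001
grasp_force: 0.0
```

Request:
{"api": "jog_arm", "payload": {
  "increments": [
    [0,0.01,0,0,0,0,-1],
    [0,0.02,0,0,0,0,-1],
    [0,0.03,0,0,0,0,-1],
    [0,0.042,0,0,0,0,-1],
    [0,0.054,0,0,0,0,-1]
  ]
}}

```text
clock: 18.77
position: [0.4577, 0.0417, 0.0794]
ee_rot: [0.721, 0.693, 0.0, 0.001]
ft_force: [-0.7, 0.6, 2.8]
grip_width: -0.006
grasp_force: 1.0
```

Request:
{"api": "jog_arm", "payload": {
  "increments": [
    [0,0.014,0,0,0,0,-1],
    [0,0.028,0,0,0,0,-1],
    [0,0.042,0,0,0,0,-1],
    [0,0.056,0,0,0,0,-1],
    [0,0.07,0,0,0,0,-1]
  ]
}}

```text
clock: 19.18
position: [0.5278, 0.0389, 0.0794]
ee_rot: [0.721, 0.693, 0.0, 0.0]
ft_force: [-0.8, 0.9, 2.5]
grip_width: -0.002
grasp_force: 1.1
```

Request:
{"api": "jog_arm", "payload": {
  "increments": [
    [0,0.012,0,0,0,0,-1],
    [0,0.022,0,0,0,0,-1],
    [0,0.031,0,0,0,0,-1],
    [0,0.037,0,0,0,0,-1],
    [0,0.04,0,0,0,0,-1]
  ]
}}

```text
clock: 19.6
position: [0.5674, 0.0373, 0.0788]
ee_rot: [0.721, 0.693, 0.0, 0.0]
ft_force: [-0.2, 0.5, 1.2]
grip_width: -0.001
grasp_force: 0.4
```

Request:
{"api": "jog_arm", "payload": {
  "increments": [
    [0,0.002,0,0,0,0,-1],
    [0,0.004,0,0,0,0,-1],
    [0,0.006,0,0,0,0,-1],
    [0,0.006,0,0,0,0,-1]
  ]
}}

```text
clock: 19.93
position: [0.5726, 0.0371, 0.0784]
ee_rot: [0.721, 0.693, 0.0, 0.0]
ft_force: [-0.6, -0.2, -0.7]
grip_width: 0.002
grasp_force: 0.0
```

```bash
python3 - <<'E'
from h import *
from workcell import optics
s=optics.camera("side");V=cloud(s)
cv2.imwrite("pics/s5.png",cv2.resize(s["color"][90:282,100:356,::-1],(768,576),interpolation=cv2.INTER_CUBIC))
E
```

```text
(no output)
```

View pics/s5.png

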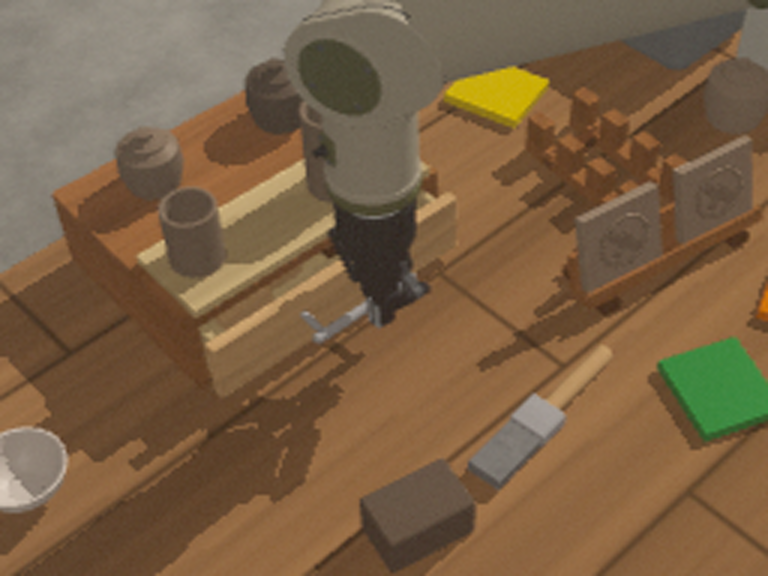

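The picture shows the drawer nearly shut, with a small gap along the front edge from (205,335) to (450,210). I'll keep pushing gently.

Request:
{"api": "jog_arm", "payload": {
  "increments": [
    [0,0.003,0,0,0,0,-1],
    [0,0.006,0,0,0,0,-1],
    [0,0.009,0,0,0,0,-1],
    [0,0.012,0,0,0,0,-1],
    [0,0.012,0,0,0,0,-1]
  ]
}}

```text
clock: 20.4
position: [0.5851, 0.0366, 0.0783]
ee_rot: [0.721, 0.693, 0.0, 0.0]
ft_force: [0.3, -0.3, -0.3]
grip_width: 0.001
grasp_force: 0.0
```

Request:
{"api": "jog_arm", "payload": {
  "increments": [
    [0,0.002,0,0,0,0,-1],
    [0,0.004,0,0,0,0,-1],
    [0,0.005,0,0,0,0,-1],
    [0,0.005,0,0,0,0,-1]
  ]
}}

```text
clock: 20.73
position: [0.5897, 0.0364, 0.0783]
ee_rot: [0.721, 0.693, 0.0, 0.0]
ft_force: [-0.4, 0.1, -0.7]
grip_width: -0.002
grasp_force: 0.0
```

Request:
{"api": "jog_arm", "payload": {
  "increments": [
    [0,0.002,0,0,0,0,-1],
    [0,0.004,0,0,0,0,-1],
    [0,0.006,0,0,0,0,-1],
    [0,0.006,0,0,0,0,-1]
  ]
}}

```text
clock: 21.07
position: [0.5928, 0.0364, 0.0779]
ee_rot: [0.721, 0.693, -0.003, -0.002]
ft_force: [-17.0, -0.2, 12.5]
grip_width: -0.002
grasp_force: 9.9
```

```bash
python3 - <<'E'
from h import *
from workcell import optics
for n in("side","top"):
  W=cloud(optics.camera(n)).reshape(-1,3)
  # front panel outer face & handle bar, in cabinet axes from cabinet front
  ax=np.array([.9992,-.04]);ay=np.array([.04,.9992]);q=(W[:,:2]-[.712,.035]);a=q@ax;b=q@ay
  for k,(zl,zh,lo,hi) in {"panel":(.03,.05,-.25,-.04),"bar":(.055,.069,-.25,-.085),"pantop":(.083,.092,-.2,-.03)}.items():
    m=(W[:,2]>zl)&(W[:,2]<zh)&(a>lo)&(a<hi)&(((b>.075)&(b<.14)) if k!="bar" else (b>.025)&(b<.06))
    if m.sum()>5: print(n,k,m.sum(),np.percentile(a[m],[5,50,95]).round(4))
E
```

```text
side panel 83 [-0.0678 -0.0657 -0.0639]
side bar 46 [-0.1072 -0.1024 -0.0871]
side pantop 116 [-0.0675 -0.0599 -0.0501]
top panel 21 [-0.0685 -0.0675 -0.0665]
top pantop 70 [-0.0676 -0.0601 -0.0531]
```

17 N against the stop and the panel face one panel-thickness from the cabinet front: shut. Back off, rise, and measure plaques.

Request:
{"api": "jog_arm", "payload": {
  "increments": [
    [0,-0.01,0,0,0,0,-1],
    [0,-0.03,0,0,0,0,-1],
    [0,-0.05,-0.02,0,0,0,-1],
    [0,-0.06,-0.06,0,0,0,-1],
    [0,-0.07,-0.1,0,0,0,-1]
  ]
}}

```text
clock: 21.58
position: [0.5238, 0.0391, 0.1785]
ee_rot: [0.721, 0.693, -0.001, -0.001]
ft_force: [0.7, -0.8, 2.0]
grip_width: 0.003
grasp_force: 0.0
```

Request:
{"api": "jog_arm", "payload": {
  "increments": [
    [0,-0.01,-0.04,0,0,0,1],
    [0,-0.02,-0.08,0,0,0,1],
    [0,-0.03,-0.1,0,0,0,1],
    [0,-0.03,-0.1,0,0,0,1]
  ]
}}

```text
clock: 21.92
position: [0.4964, 0.0412, 0.2836]
ee_rot: [0.721, 0.693, 0.002, 0.003]
ft_force: [0.8, 0.5, 0.4]
grip_width: 0.562
grasp_force: 0.0
```

```bash
cat > pl.py <<'E'
from h import *
def plaques(cs):
    P=np.concatenate([cloud(c).reshape(-1,3) for c in cs]); P=P[np.isfinite(P[:,0])]
    C=np.concatenate([c["color"].reshape(-1,3) for c in cs])[np.isfinite(np.concatenate([cloud(c).reshape(-1,3) for c in cs])[:,0])].astype(int)
    return P,C
E
python3 - <<'E'
from pl import *
from workcell import optics
cs=[optics.camera(n) for n in("side","top")]
for k,c in zip("st",cs): np.savez(f"pics/p_{k}.npz",**c)
P,C=plaques(cs)
yaw=-.2; ex=np.array([np.cos(yaw),np.sin(yaw),0]); ey=np.array([-np.sin(yaw),np.cos(yaw),0])
t=.26; n=ex*np.cos(t)-np.array([0,0,np.sin(t)]); up=ex*np.sin(t)+np.array([0,0,np.cos(t)])
for nm,c0 in(("L",[.468,-.205,.07]),("R",[.448,-.33,.07])):
    grey=(C.max(1)-C.min(1))<25
    q=P[(np.linalg.norm(P-c0,axis=1)<.1)&(P[:,2]>.03)&grey]; a=q@n
    h,e=np.histogram(a,bins=np.arange(a.min(),a.max(),.002)); 
    lx=q-np.array(c0); f=abs(lx@n-np.median((lx@n)))<.05
    u,v,w=lx@ey,lx@up,lx@n
    m=(abs(u)<.07)&(abs(v)<.08)
    print(nm,m.sum(),"u",np.percentile(u[m],[1,50,99]).round(4),"v",np.percentile(v[m],[1,99]).round(4),"w",np.percentile(w[m],[1,50,99]).round(4))
    for z in(.05,.06,.07,.08,.09): 
        pass
    # plane fit on front face
    g=q[m&(w<np.percentile(w[m],60))]; mu=g.mean(0); nn=np.linalg.svd(g-mu)[2][2]; nn*=np.sign(nn[0]); print(" normal",nn.round(3),"yaw",np.arctan2(nn[1],nn[0]).round(3),"tilt",(-np.arcsin(nn[2])).round(3))
    # top edge band
    T=q[m&(v>np.percentile(v[m],97)-.006)]; r=cv2.minAreaRect((T[:,:2]*1000).astype(np.float32)); print(" top",[np.round(x,1) for x in r],T[:,2].mean().round(4))
# rack: post tops
p=P[(abs(P[:,0]-.591)<.11)&(abs(P[:,1]+.334)<.07)&(P[:,2]>.044)&(P[:,2]<.056)]
print("rack",cv2.minAreaRect((p[:,:2]*1000).astype(np.float32)))
yr=-.098; rx=np.array([np.cos(yr),np.sin(yr)]); s=(p[:,:2]-[.591,-.334])@rx
print((np.histogram(s,bins=np.arange(-.1,.1,.004))[0]))
c=cs[1];b=c["color"][140:250,290:400,::-1]; cv2.imwrite("pics/rk.png",cv2.resize(b,(600,600),interpolation=cv2.INTER_CUBIC))
E
```

```text
L 86 u [-0.0445  0.0004  0.044 ] v [-0.0238  0.0345] w [-0.0077 -0.0048 -0.002 ]
 normal [ 0.948 -0.201 -0.245] yaw -0.209 tilt 0.247
 top [array([ 476.1, -184.7]), array([16.5,  3.8]), np.float64(80.6)] 0.098
R 109 u [-0.0464  0.0072  0.0446] v [-0.0246  0.0347] w [-0.0116 -0.0082 -0.004 ]
 normal [ 0.946 -0.197 -0.258] yaw -0.206 tilt 0.261
 top [array([ 453.4, -303.8]), array([33.1,  4.5]), np.float64(75.2)] 0.1014
rack ((592.7432861328125, -332.2806396484375), (94.87117004394531, 182.33822631835938), 84.05726623535156)
[ 0  0  8 16 18 15 25 24 30 26  6  0  0  0  0 22 34 26 27 26 27 31  8  1
  0  0  0  7 27 32 24 26 26 29 23  3  0  0  0  0 20 24 30 24 20 21 27 16
  2]
```

View pics/rk.png

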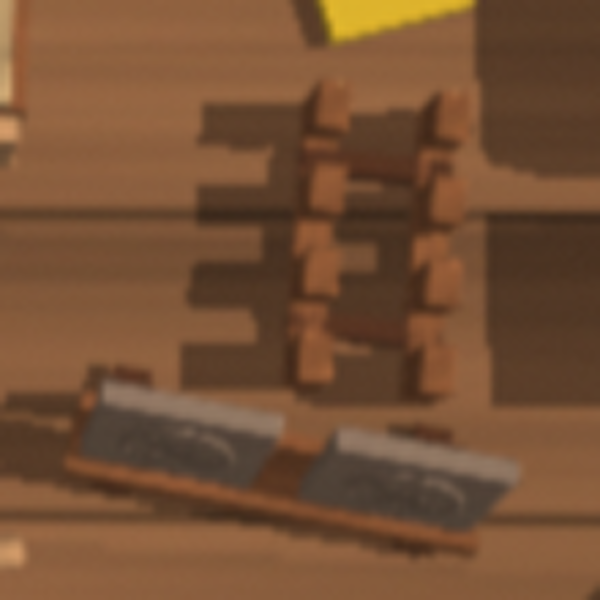

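The crop shows the rack posts in two columns at (325,…) and (440,…), with three clear gaps in each. The two grey plaques on the easel are at (180,425) and (410,480), and the nearby yellow tile at (400,15) is one of the decoys. Now a finer measurement of the plaques.

```bash
python3 - <<'E'
from pl import *
cs=[np.load(f"pics/p_{k}.npz") for k in "st"]
yaw=-.206;t=.257; ex=np.array([np.cos(yaw),np.sin(yaw),0]); ey=np.array([-np.sin(yaw),np.cos(yaw),0])
n=ex*np.cos(t)-np.array([0,0,np.sin(t)]); up=ex*np.sin(t)+np.array([0,0,np.cos(t)])
for c,k in zip(cs,"st"):
  P=cloud(c).reshape(-1,3)
  for nm,c0 in(("L",[.468,-.205,.07]),("R",[.448,-.33,.07])):
    l=P-np.array(c0); u,v,w=l@ey,l@up,l@n
    m=(abs(u)<.06)&(v>-.02)&(v<.08)&(abs(w)<.03)
    F=m&(w<-.001)&(v<.03); print(k,nm,F.sum(),"front w",np.percentile(w[F],[5,25,50,75]).round(4),"face u",np.percentile(u[m&(v<.03)&(w<0)],[2,98]).round(4))
    vt=np.percentile(v[m],98); T=m&(v>vt-.003); print("   top v",vt.round(4),"u",np.percentile(u[T],[2,98]).round(4),"w",np.percentile(w[T],[3,97]).round(4))
E
```

```text
s L 256 front w [-0.0064 -0.0044 -0.0032 -0.0022] face u [-0.0467  0.0471]
   top v 0.0484 u [-0.0474  0.0461] w [-0.0044  0.0116]
s R 328 front w [-0.0097 -0.0078 -0.0062 -0.0045] face u [-0.052  0.045]
   top v 0.0478 u [-0.0512  0.0457] w [-0.0081  0.0062]
t L 196 front w [-0.0069 -0.0053 -0.0039 -0.0029] face u [-0.0508  0.0455]
   top v 0.0505 u [-0.0503  0.0439] w [-0.0048  0.0085]
t R 208 front w [-0.0106 -0.0092 -0.0078 -0.0069] face u [-0.0524  0.0442]
   top v 0.0499 u [-0.0485  0.0394] w [-0.0083  0.0045]
```

```bash
cat >> pl.py <<'E'
yaw=-.206;t=.257; ex=np.array([np.cos(yaw),np.sin(yaw),0]); ey=np.array([-np.sin(yaw),np.cos(yaw),0])
n=ex*np.cos(t)-np.array([0,0,np.sin(t)]); up=ex*np.sin(t)+np.array([0,0,np.cos(t)])
cL=np.array([.468,-.205,.07])-.001*ey+.004*up+.003*n
cR=np.array([.448,-.33,.07])-.003*ey+.004*up-.0008*n
RE=Rt(1.365,t,yaw); RK=Rt(1.47)
E
python3 - <<'E'
from pl import *
from workcell import get_obs
print(cL,cR,RE.as_matrix().round(3).tolist(),n.round(3)); print(get_obs()["position"].round(4))
g=cR+.033*up
plan((g+.13*up+[-.0,.17,.0],RE),(g+.13*up,RE),(g,RE))
E
```

```text
[ 0.4716308  -0.20678031  0.07310609] [ 0.44762422 -0.33298627  0.07407197] [[0.204, 0.947, -0.249], [0.979, -0.198, 0.052], [0.0, -0.254, -0.967]] [ 0.947 -0.198 -0.254]
[0.4958 0.0401 0.279 ]
shift [-0.2116  0.0008  0.0475] rot [0.259 0.022 0.164] rows 5.2 2.5
shift [-0.1664  0.0336 -0.0088] rot [0. 0. 0.] rows 4.1 0.0
shift [0.   0.   0.13] rot [0. 0. 0.] rows 3.1 0.0
```

Request:
{"api": "jog_arm", "payload": {
  "increments": [
    [-0.04,0,0.01,0.08,0.007,0.05,1],
    [-0.08,0,0.02,0.16,0.014,0.1,1],
    [-0.12,0,0.03,0.24,0.02,0.15,1],
    [-0.16,0,0.04,0.259,0.022,0.164,1],
    [-0.2,0,0.047,0.259,0.022,0.164,1]
  ]
}}

```text
clock: 22.43
position: [0.4869, -0.1616, 0.2275]
ee_rot: [0.769, 0.625, -0.083, -0.104]
ft_force: [0.9, -0.8, 0.6]
grip_width: 1.0
grasp_force: 0.0
```

Request:
{"api": "jog_arm", "payload": {
  "increments": [
    [-0.04,0.008,-0.002,0,0,0,1],
    [-0.08,0.016,-0.004,0,0,0,1],
    [-0.12,0.024,-0.006,0,0,0,1],
    [-0.16,0.032,-0.008,0,0,0,1],
    [-0.177,0.034,-0.009,0,0,0,1]
  ]
}}

```text
clock: 22.85
position: [0.4838, -0.3461, 0.2281]
ee_rot: [0.771, 0.623, -0.083, -0.102]
ft_force: [0.3, -0.3, 0.2]
grip_width: 1.0
grasp_force: 0.0
```

Request:
{"api": "jog_arm", "payload": {
  "increments": [
    [0,0,0,0,0,0,1],
    [0,0,0,0,0,0,1],
    [0,0,0,0,0,0,1]
  ]
}}

```text
clock: 23.1
position: [0.4862, -0.3388, 0.2299]
ee_rot: [0.769, 0.626, -0.081, -0.102]
ft_force: [-0.7, 0.8, -0.8]
grip_width: 0.997
grasp_force: 0.0
```

```bash
python3 - <<'E'
from pl import *
from workcell import get_obs
print(get_obs()["joint_pos"].round(2))
g=cR+.033*up
plan((g+.05*up,RE),(g,RE))
E
```

```text
[ 0.88  0.51 -0.55  1.36  0.29  1.61  0.12]
shift [-0.0024  0.0023  0.0776] rot [-0.004 -0.001  0.003] rows 1.9 0.0
shift [ 0.   -0.    0.05] rot [0. 0. 0.] rows 1.2 0.0
```

Request:
{"api": "jog_arm", "payload": {
  "increments": [
    [-0.002,0.002,0.03,0,0,0,1],
    [-0.002,0.002,0.06,0,0,0,1],
    [-0.002,0.002,0.075,0,0,0,1],
    [-0.002,0.002,0.075,0,0,0,1],
    [-0.002,0.002,0.075,0,0,0,1]
  ]
}}

```text
clock: 23.52
position: [0.4687, -0.3371, 0.1581]
ee_rot: [0.769, 0.626, -0.082, -0.101]
ft_force: [0.3, -0.5, 1.5]
grip_width: 1.001
grasp_force: 0.0
```

```bash
python3 - <<'E'
from pl import *
g=cR+.033*up
plan((g,RE))
E
```

```text
shift [-0.0003  0.0008  0.0537] rot [-0.004 -0.     0.003] rows 1.3 0.0
```

Request:
{"api": "jog_arm", "payload": {
  "increments": [
    [0,0.001,0.02,-0.003,0,0.003,1],
    [0,0.001,0.037,-0.003,0,0.003,1],
    [0,0.001,0.049,-0.003,0,0.003,1],
    [0,0.001,0.053,-0.003,0,0.003,1],
    [0,0.001,0.053,-0.003,0,0.003,1]
  ]
}}

```text
clock: 23.93
position: [0.4563, -0.3355, 0.1068]
ee_rot: [0.77, 0.625, -0.081, -0.099]
ft_force: [0.0, -0.1, -0.3]
grip_width: 0.996
grasp_force: 0.0
```

Request:
{"api": "jog_arm", "payload": {
  "increments": [
    [0,0,0,0,0,0,0.4],
    [0,0,0,0,0,0,0],
    [0,0,0,0,0,0,-0.3],
    [0,0,0,0,0,0,-0.5],
    [0,0,0,0,0,0,-1]
  ],
  "grip_force": 40
}}

```text
clock: 24.35
position: [0.4564, -0.3359, 0.1071]
ee_rot: [0.77, 0.625, -0.081, -0.099]
ft_force: [-0.5, 0.4, -0.4]
grip_width: 0.301
grasp_force: 0.0
```

Request:
{"api": "jog_arm", "payload": {
  "increments": [
    [0,0,0,0,0,0,-1],
    [0,0,0,0,0,0,-1],
    [0,0,0,0,0,0,-1],
    [0,0,0,0,0,0,-1]
  ]
}}

```text
clock: 24.68
position: [0.4565, -0.3359, 0.107]
ee_rot: [0.77, 0.625, -0.081, -0.099]
ft_force: [1.1, 0.4, 1.5]
grip_width: 0.155
grasp_force: 42.4
```

Request:
{"api": "jog_arm", "payload": {
  "increments": [
    [0,0,-0.01,0,0,0,-1],
    [0,0,-0.03,0,0,0,-1],
    [0,0,-0.06,0,0,0,-1],
    [0,0,-0.09,0,0,0,-1],
    [0,0,-0.12,0,0,0,-1]
  ]
}}

```text
clock: 25.1
position: [0.4859, -0.3419, 0.2243]
ee_rot: [0.77, 0.625, -0.081, -0.1]
ft_force: [0.1, -0.5, -2.3]
grip_width: 0.154
grasp_force: 41.8
```

```bash
cat >> pl.py <<'E'
rc=np.array([.5912,-.3335]); rx=np.array([np.cos(-.1),np.sin(-.1)])
def slot(i,z): return [*(rc+(i-1)*.05*rx),z]
E
python3 - <<'E'
from pl import *
plan((slot(2,.24),RK))
E
```

```text
shift [ 0.0354  0.1421 -0.0536] rot [-0.257 -0.014 -0.106] rows 3.7 2.2
```

Request:
{"api": "jog_arm", "payload": {
  "increments": [
    [0.009,0.034,-0.013,-0.06,-0.003,-0.025,-1],
    [0.018,0.068,-0.027,-0.13,-0.007,-0.05,-1],
    [0.026,0.102,-0.04,-0.2,-0.011,-0.08,-1],
    [0.035,0.136,-0.053,-0.257,-0.014,-0.106,-1],
    [0.035,0.142,-0.053,-0.257,-0.014,-0.106,-1]
  ]
}}

```text
clock: 25.52
position: [0.6449, -0.3365, 0.2393]
ee_rot: [0.74, 0.672, 0.003, 0.002]
ft_force: [1.2, 1.5, -2.2]
grip_width: 0.159
grasp_force: 41.9
```

Request:
{"api": "jog_arm", "payload": {
  "increments": [
    [0,0,0,0,0,0,-1],
    [0,0,0,0,0,0,-1],
    [0,0,0,0,0,0,-1]
  ]
}}

```text
clock: 25.77
position: [0.6397, -0.3394, 0.2377]
ee_rot: [0.742, 0.67, -0.001, -0.0]
ft_force: [-0.0, 0.3, -2.8]
grip_width: 0.158
grasp_force: 41.8
```

```bash
python3 - <<'E'
from pl import *
from workcell import optics,get_obs
plan((slot(2,.14),RK))
o=get_obs(); p0=o["position"]; M=R.from_quat(o["ee_rot"]).as_matrix()
for nm in("side","top"):
  P=cloud(optics.camera(nm)).reshape(-1,3); l=(P-p0)@M   # tool coords; plaque at y~0, z -.012..+.078
  for side in(-1,1):
    m=(abs(l[:,0])>.016)&(abs(l[:,0])<.046)&(abs(l[:,1])<.02)&(l[:,2]>-.008)&(l[:,2]<.07)
    if side<0:
      if m.sum()>20:
        print(nm,m.sum(),"tool y of face",np.percentile(l[m,1],[3,20,50,80,97]).round(4)); 
        A=np.c_[l[m][:,[0,2]],np.ones(m.sum())]; f=l[m,1]<np.median(l[m,1])+.003; print(" slope x,z",np.linalg.lstsq(A[f],l[m,1][f],rcond=None)[0].round(4))
  m=(abs(l[:,1])<.012)&(abs(l[:,0])<.07)&(l[:,2]>-.03)&(l[:,2]<.1)&(abs(l[:,0])>.02)
  print(" x ext",np.percentile(l[m,0],[1,99]).round(4),"z ext",np.percentile(l[m,2],[2,98]).round(4),m.sum())
E
```

```text
shift [0.0011 0.0013 0.0977] rot [-0.001  0.001 -0.001] rows 2.3 0.0
side 232 tool y of face [-0.0105 -0.0083 -0.0068 -0.0049  0.0038]
 slope x,z [-0.0022 -0.0031 -0.007 ]
 x ext [-0.0495  0.0516] z ext [-0.0091  0.0806] 341
top 115 tool y of face [-0.0107 -0.0087 -0.008  -0.0059  0.003 ]
 slope x,z [ 0.0049 -0.0039 -0.0084]
 x ext [-0.0018  0.0484] z ext [-0.0109  0.0748] 166
```

The plaque hangs square in the gripper: faces at about ±7 mm, slope near 0, bottom edge 78 mm below the TCP. Next I'll lower it to just above the rack, settle, and check.

Request:
{"api": "jog_arm", "payload": {
  "increments": [
    [0.001,0.002,0.03,0,0,0,-1],
    [0.001,0.002,0.06,0,0,0,-1],
    [0.001,0.002,0.085,0,0,0,-1],
    [0.001,0.002,0.1,0,0,0,-1],
    [0.001,0.002,0.1,0,0,0,-1]
  ]
}}

```text
clock: 26.28
position: [0.6406, -0.3381, 0.1341]
ee_rot: [0.742, 0.67, -0.001, -0.002]
ft_force: [-0.4, 0.1, -3.5]
grip_width: 0.16
grasp_force: 41.8
```

Request:
{"api": "jog_arm", "payload": {
  "increments": [
    [0,0,0,0,0,0,-1],
    [0,0,0,0,0,0,-1],
    [0,0,0,0,0,0,-1]
  ]
}}

```text
clock: 26.53
position: [0.6438, -0.3386, 0.1404]
ee_rot: [0.742, 0.67, 0.001, 0.002]
ft_force: [-0.3, -0.2, -2.7]
grip_width: 0.157
grasp_force: 41.8
```

```bash
python3 - <<'E'
from pl import *
from workcell import optics
plan((slot(2,.094),RK))
s=optics.camera("side");P=cloud(s).reshape(-1,3)
b=s["color"][90:190,230:363,::-1]; cv2.imwrite("pics/ins.png",cv2.resize(b,(798,600),interpolation=cv2.INTER_CUBIC))
E
```

```text
shift [-0.0001 -0.0031  0.0464] rot [ 0.004  0.002 -0.001] rows 1.1 0.0
```

View pics/ins.png

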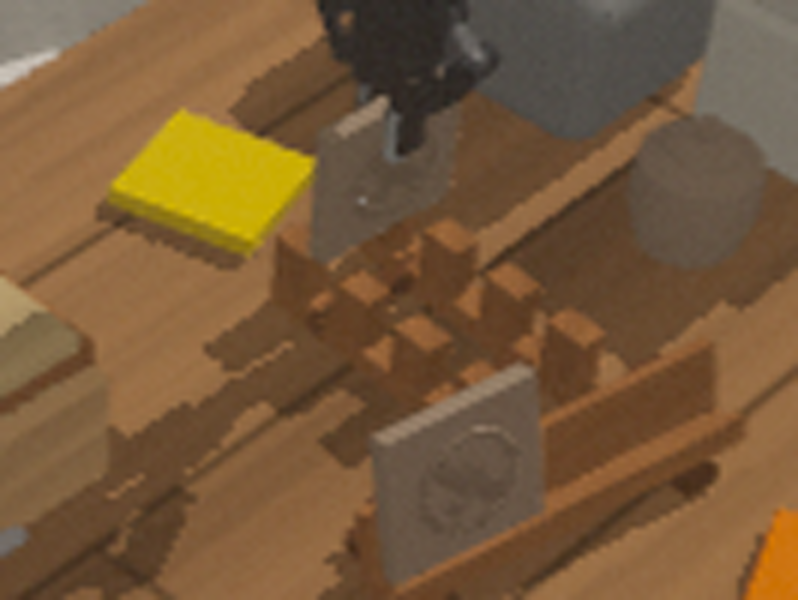

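The plaque hangs over the far slot at (385,180), and its relief is only in the middle. It needs a 3 mm correction before I lower it in.

Request:
{"api": "jog_arm", "payload": {
  "increments": [
    [0,-0.003,0,0.004,0.002,0,-1],
    [0,-0.003,0.008,0.004,0.002,0,-1],
    [0,-0.003,0.016,0.004,0.002,0,-1],
    [0,-0.003,0.016,0.004,0.002,0,-1],
    [0,-0.003,0.016,0.004,0.002,0,-1]
  ]
}}

```text
clock: 27.0
position: [0.6395, -0.3377, 0.1209]
ee_rot: [0.742, 0.67, -0.001, -0.002]
ft_force: [0.6, 0.6, -2.2]
grip_width: 0.158
grasp_force: 41.8
```

```bash
python3 - <<'E'
from pl import *
plan((slot(2,.094),RK))
E
```

```text
shift [-0.0007  0.0016  0.0269] rot [-0.005 -0.002 -0.   ] rows 0.6 0.0
```

Request:
{"api": "jog_arm", "payload": {
  "increments": [
    [0,0.0013,0.005,-0.003,-0.001,0,-1],
    [0,0.0013,0.01,-0.003,-0.001,0,-1],
    [0,0.0013,0.015,-0.003,-0.001,0,-1],
    [0,0.0013,0.02,-0.003,-0.001,0,-1],
    [0,0.0013,0.02,-0.003,-0.001,0,-1]
  ]
}}

```text
clock: 27.42
position: [0.6404, -0.3378, 0.1003]
ee_rot: [0.742, 0.67, -0.0, -0.001]
ft_force: [-0.5, 0.1, -2.5]
grip_width: 0.155
grasp_force: 41.8
```

Request:
{"api": "jog_arm", "payload": {
  "increments": [
    [0,0,0.002,0,0,0,-1],
    [0,0,0.004,0,0,0,-1],
    [0,0,0.004,0,0,0,-1]
  ]
}}

```text
clock: 27.67
position: [0.6412, -0.3382, 0.098]
ee_rot: [0.742, 0.67, 0.0, -0.0]
ft_force: [-0.3, -0.6, -1.6]
grip_width: 0.165
grasp_force: 41.8
```

Entering cleanly without contact; lowering to the slot floor.

Request:
{"api": "jog_arm", "payload": {
  "increments": [
    [0,0,0.002,0,0,0,-1],
    [0,0,0.004,0,0,0,-1],
    [0,0,0.004,0,0,0,-1]
  ]
}}

```text
clock: 27.92
position: [0.6419, -0.3386, 0.0975]
ee_rot: [0.742, 0.67, 0.0, 0.001]
ft_force: [-7.3, 1.9, 17.5]
grip_width: 0.157
grasp_force: 45.0
```

Request:
{"api": "jog_arm", "payload": {
  "increments": [
    [0,0,0.001,0,0,0,-1],
    [0,0,0.002,0,0,0,-1],
    [0,0,0.002,0,0,0,-1]
  ]
}}

```text
clock: 28.17
position: [0.6423, -0.3386, 0.0974]
ee_rot: [0.742, 0.67, 0.0, 0.002]
ft_force: [-11.1, 3.3, 27.4]
grip_width: 0.159
grasp_force: 46.6
```

Bottom edge is ~33 mm below the post tops, so this is the slot floor. Unload and release.

Request:
{"api": "jog_arm", "payload": {
  "increments": [
    [0,0,-0.002,0,0,0,-1],
    [0,0,-0.004,0,0,0,-1],
    [0,0,-0.004,0,0,0,-1]
  ]
}}

```text
clock: 28.42
position: [0.6417, -0.3384, 0.0975]
ee_rot: [0.742, 0.67, 0.0, 0.001]
ft_force: [-2.3, 0.3, 8.5]
grip_width: 0.157
grasp_force: 43.4
```

Request:
{"api": "jog_arm", "payload": {
  "increments": [
    [0,0,0,0,0,0,-0.55],
    [0,0,0,0,0,0,-0.4],
    [0,0,0,0,0,0,-0.2],
    [0,0,0,0,0,0,0],
    [0,0,0,0,0,0,0]
  ]
}}

```text
clock: 28.83
position: [0.6411, -0.338, 0.0957]
ee_rot: [0.742, 0.67, -0.0, -0.0]
ft_force: [0.4, -0.3, -0.8]
grip_width: 0.499
grasp_force: 0.0
```

Request:
{"api": "jog_arm", "payload": {
  "increments": [
    [0,0,-0.015,0,0,0,0],
    [0,0,-0.03,0,0,0,0],
    [0,0,-0.06,0,0,0,0],
    [0,0,-0.1,0,0,0,0],
    [0,0,-0.13,0,0,0,0]
  ]
}}

```text
clock: 29.25
position: [0.6417, -0.3381, 0.2311]
ee_rot: [0.742, 0.67, 0.001, 0.001]
ft_force: [1.1, -0.5, 0.9]
grip_width: 0.5
grasp_force: 0.0
```

```bash
python3 - <<'E'
from pl import *
from workcell import optics
s=optics.camera("side")
b=s["color"][90:190,230:363,::-1]; cv2.imwrite("pics/ins2.png",cv2.resize(b,(798,600),interpolation=cv2.INTER_CUBIC))
P=cloud(s).reshape(-1,3);Tp=cloud(optics.camera("top")).reshape(-1,3)
for p in(P,Tp):
  l=p[:,:2]-rc; a=l@rx; m=(abs(a-.05)<.03)&(abs(l@[-rx[1],rx[0]])<.07)&(p[:,2]>.06)&(p[:,2]<.13); z=p[m,2]
  print(m.sum(),"top",np.percentile(z,98).round(4),"s",np.percentile(a[m],[5,50,95]).round(4), "slope",np.polyfit(z,a[m],1).round(3))
g=cL+.033*up
plan((g+.13*up,RE))
E
```

```text
316 top 0.1086 s [0.0404 0.0447 0.055 ] slope [0.119 0.035]
228 top 0.1094 s [0.04   0.0435 0.0548] slope [0.185 0.028]
shift [ 0.1094 -0.1434  0.0026] rot [0.268 0.016 0.103] rows 4.3 2.3
```

View pics/ins2.png

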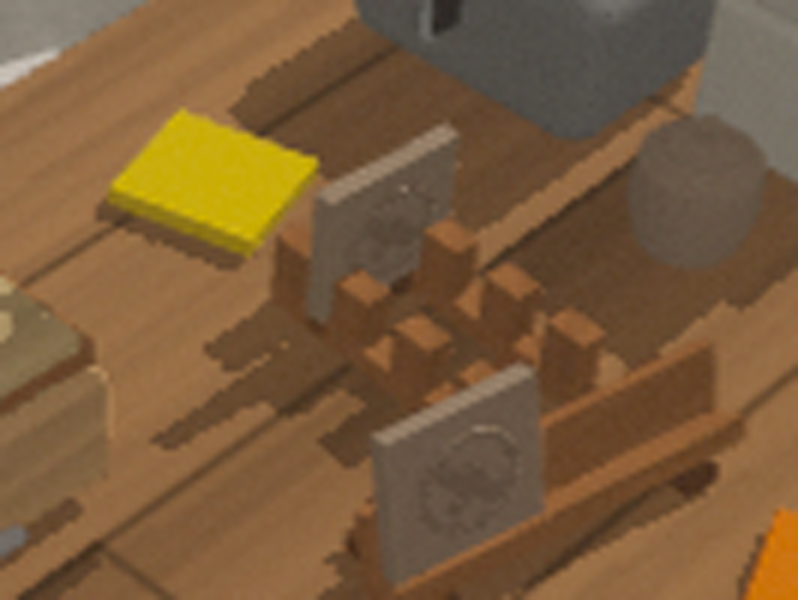

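The first plaque stands upright in the far slot, from (318,200) to (455,135). Now the second plaque, at (460,470).

Request:
{"api": "jog_arm", "payload": {
  "increments": [
    [0.025,-0.034,-0.01,0.07,0.004,0.03,0.4],
    [0.05,-0.068,-0.01,0.14,0.008,0.06,1],
    [0.075,-0.1,-0.01,0.21,0.012,0.085,1],
    [0.1,-0.134,0,0.265,0.016,0.103,1],
    [0.109,-0.143,0.002,0.268,0.016,0.103,1]
  ]
}}

```text
clock: 29.77
position: [0.5079, -0.2116, 0.2246]
ee_rot: [0.768, 0.626, -0.085, -0.106]
ft_force: [-0.0, 1.0, -1.3]
grip_width: 1.003
grasp_force: 0.0
```

Request:
{"api": "jog_arm", "payload": {
  "increments": [
    [0,0,0,0,0,0,1],
    [0,0,0,0,0,0,1],
    [0,0,0,0,0,0,1]
  ]
}}

```text
clock: 30.02
position: [0.5105, -0.2161, 0.2252]
ee_rot: [0.769, 0.625, -0.083, -0.104]
ft_force: [0.2, -0.5, 0.6]
grip_width: 1.002
grasp_force: 0.0
```

```bash
python3 - <<'E'
from pl import *
from workcell import optics
P=cloud(optics.camera("side")).reshape(-1,3); P2=cloud(optics.camera("top")).reshape(-1,3)
for p in(P,P2):
  l=p[:,:2]-rc; a=l@rx; b=abs(l@[-rx[1],rx[0]])
  m=(abs(a-.045)<.02)&(b<.04)&(p[:,2]>.1)&(p[:,2]<.13); print("top z",np.percentile(p[m,2],[50,80,98]).round(4))
g=cL+.033*up
l=P-cL;u,v,w=l@ey,l@up,l@n; m=(abs(u)<.06)&(v>-.02)&(v<.06)&(abs(w)<.02)&(w<0); print("L moved?",m.sum(),np.percentile(u[m],[2,98]),np.median(w[m]))
plan((g+.05*up,RE))
E
```

```text
top z [0.1038 0.1066 0.1095]Traceback (most recent call last):
  File "<stdin>", line 6, in <module>
    return _quantile_unchecked(
        a, q, axis, out, overwrite_input, method, keepdims, weights)
    return _ureduce(a,
                    func=_quantile_ureduce_func,
    ...<5 lines>...
                    overwrite_input=overwrite_input,
                    method=method)
    r = func(a, **kwargs)
    result = _quantile(arr,
                       quantiles=q,
    ...<2 lines>...
                       out=out,
                       weights=wgt)
    slices_having_nans = np.isnan(arr[-1, ...])
                                  ~~~^^^^^^^^^
IndexError: index -1 is out of bounds for axis 0 with size 0
```

```bash
python3 - <<'E'
from pl import *
g=cL+.033*up
plan((g+.05*up,RE))
E
```

```text
shift [0.001  0.0007 0.0737] rot [-0.011 -0.002  0.   ] rows 1.8 0.1
```

Request:
{"api": "jog_arm", "payload": {
  "increments": [
    [0.001,0.001,0.03,-0.01,0,0,1],
    [0.001,0.001,0.06,-0.01,0,0,1],
    [0.001,0.001,0.073,-0.01,0,0,1],
    [0.001,0.001,0.073,-0.01,0,0,1],
    [0.001,0.001,0.073,-0.01,0,0,1]
  ]
}}

```text
clock: 30.53
position: [0.4923, -0.2108, 0.1536]
ee_rot: [0.769, 0.626, -0.08, -0.101]
ft_force: [0.0, -1.2, 1.4]
grip_width: 1.004
grasp_force: 0.0
```

```bash
python3 - <<'E'
from pl import *
g=cL+.033*up
plan((g,RE))
E
```

```text
shift [-0.0005  0.0002  0.0502] rot [-0.002 -0.003  0.001] rows 1.2 0.0
```

Request:
{"api": "jog_arm", "payload": {
  "increments": [
    [0,0,0.02,-0.002,-0.002,0,1],
    [0,0,0.036,-0.002,-0.002,0,1],
    [0,0,0.047,-0.002,-0.002,0,1],
    [0,0,0.05,-0.002,-0.002,0,1],
    [0,0,0.05,-0.002,-0.002,0,1]
  ]
}}

```text
clock: 30.95
position: [0.4799, -0.2077, 0.1054]
ee_rot: [0.769, 0.626, -0.081, -0.099]
ft_force: [-0.6, 0.2, -0.2]
grip_width: 1.002
grasp_force: 0.0
```

Request:
{"api": "jog_arm", "payload": {
  "increments": [
    [0,0,0,0,0,0,0.4],
    [0,0,0,0,0,0,0],
    [0,0,0,0,0,0,-0.3],
    [0,0,0,0,0,0,-0.5],
    [0,0,0,0,0,0,-1]
  ],
  "grip_force": 40
}}

```text
clock: 31.37
position: [0.4799, -0.2076, 0.1054]
ee_rot: [0.769, 0.626, -0.08, -0.099]
ft_force: [-0.1, -0.9, -0.7]
grip_width: 0.298
grasp_force: 0.0
```

Request:
{"api": "jog_arm", "payload": {
  "increments": [
    [0,0,0,0,0,0,-1],
    [0,0,0,0,0,0,-1],
    [0,0,0,0,0,0,-1],
    [0,0,0,0,0,0,-1]
  ]
}}

```text
clock: 31.7
position: [0.4798, -0.2076, 0.1053]
ee_rot: [0.769, 0.626, -0.081, -0.099]
ft_force: [-0.3, 0.3, 3.9]
grip_width: 0.156
grasp_force: 44.4
```

Request:
{"api": "jog_arm", "payload": {
  "increments": [
    [0,0,-0.01,0,0,0,-1],
    [0,0,-0.03,0,0,0,-1],
    [0,0,-0.06,0,0,0,-1],
    [0,0,-0.09,0,0,0,-1],
    [0,0,-0.12,0,0,0,-1]
  ]
}}

```text
clock: 32.12
position: [0.5094, -0.2138, 0.2228]
ee_rot: [0.769, 0.626, -0.081, -0.1]
ft_force: [0.5, -0.3, -3.1]
grip_width: 0.159
grasp_force: 43.8
```

```bash
python3 - <<'E'
from pl import *
plan((slot(0,.24),RK))
E
```

```text
shift [-0.1058  0.0484 -0.0307] rot [-0.257 -0.014 -0.103] rows 2.9 2.2
```

Request:
{"api": "jog_arm", "payload": {
  "increments": [
    [-0.03,0.014,-0.01,-0.08,-0.004,-0.03,-1],
    [-0.06,0.028,-0.018,-0.16,-0.009,-0.065,-1],
    [-0.09,0.041,-0.026,-0.23,-0.012,-0.09,-1],
    [-0.106,0.048,-0.031,-0.257,-0.014,-0.103,-1],
    [-0.106,0.048,-0.031,-0.257,-0.014,-0.103,-1]
  ]
}}

```text
clock: 32.53
position: [0.5395, -0.3343, 0.2397]
ee_rot: [0.744, 0.668, -0.0, 0.002]
ft_force: [-0.5, -0.6, -2.4]
grip_width: 0.157
grasp_force: 43.8
```

Request:
{"api": "jog_arm", "payload": {
  "increments": [
    [0,0,0.03,0,0,0,-1],
    [0,0,0.06,0,0,0,-1],
    [0,0,0.09,0,0,0,-1],
    [0,0,0.1,0,0,0,-1],
    [0,0,0.1,0,0,0,-1]
  ]
}}

```text
clock: 32.95
position: [0.5396, -0.3274, 0.1361]
ee_rot: [0.742, 0.671, -0.001, -0.003]
ft_force: [-0.4, -0.2, -1.5]
grip_width: 0.154
grasp_force: 43.7
```

Request:
{"api": "jog_arm", "payload": {
  "increments": [
    [0,0,0,0,0,0,-1],
    [0,0,0,0,0,0,-1],
    [0,0,0,0,0,0,-1]
  ]
}}

```text
clock: 33.2
position: [0.5422, -0.329, 0.1411]
ee_rot: [0.742, 0.671, 0.001, 0.002]
ft_force: [-0.6, 0.9, -2.6]
grip_width: 0.159
grasp_force: 43.7
```

```bash
python3 - <<'E'
from pl import *
from workcell import optics,get_obs
plan((slot(0,.12),RK))
o=get_obs(); p0=o["position"]; M=R.from_quat(o["ee_rot"]).as_matrix()
P=cloud(optics.camera("side")).reshape(-1,3); l=(P-p0)@M
m=(abs(l[:,0])>.016)&(abs(l[:,0])<.046)&(abs(l[:,1])<.02)&(l[:,2]>-.008)&(l[:,2]<.07)
print(m.sum(),np.percentile(l[m,1],[3,20,50,80,97]).round(4)); A=np.c_[l[m][:,[0,2]],np.ones(m.sum())]; f=l[m,1]<np.median(l[m,1])+.003; print(np.linalg.lstsq(A[f],l[m,1][f],rcond=None)[0].round(4))
m=(abs(l[:,1])<.012)&(abs(l[:,0])<.07)&(l[:,2]>-.03)&(l[:,2]<.1)&(abs(l[:,0])>.02);print(np.percentile(l[m],[2,98],axis=0).round(4))
E
```

```text
shift [ 0.0004 -0.0009  0.0211] rot [ 0.003  0.002 -0.   ] rows 0.5 0.0
191 [-0.0097 -0.0078 -0.0064 -0.0048  0.0016]
[-0.0019  0.0001 -0.0066]
[[-0.049  -0.0098 -0.0105]
 [ 0.0498  0.0067  0.081 ]]
```

Aligned within 1 mm of the near slot; insert in steps.

Request:
{"api": "jog_arm", "payload": {
  "increments": [
    [0,-0.001,0.008,0.002,0,0,-1],
    [0,-0.001,0.016,0.002,0,0,-1],
    [0,-0.001,0.02,0.002,0,0,-1],
    [0,-0.001,0.02,0.002,0,0,-1]
  ]
}}

```text
clock: 33.58
position: [0.5395, -0.3283, 0.1173]
ee_rot: [0.742, 0.671, -0.001, -0.001]
ft_force: [-0.2, -0.1, -2.4]
grip_width: 0.158
grasp_force: 43.8
```

Request:
{"api": "jog_arm", "payload": {
  "increments": [
    [0,0.001,0.005,0,0,0,-1],
    [0,0.001,0.01,0,0,0,-1],
    [0,0.001,0.015,0,0,0,-1],
    [0,0.001,0.019,0,0,0,-1],
    [0,0.001,0.019,0,0,0,-1]
  ]
}}

```text
clock: 34.0
position: [0.5405, -0.3284, 0.0986]
ee_rot: [0.742, 0.671, -0.001, -0.001]
ft_force: [0.2, -0.2, -2.6]
grip_width: 0.157
grasp_force: 43.8
```

Request:
{"api": "jog_arm", "payload": {
  "increments": [
    [0,0,0.001,0,0,0,-1],
    [0,0,0.003,0,0,0,-1],
    [0,0,0.003,0,0,0,-1]
  ]
}}

```text
clock: 34.25
position: [0.5411, -0.3287, 0.0968]
ee_rot: [0.742, 0.67, -0.001, -0.0]
ft_force: [0.2, 0.1, -3.6]
grip_width: 0.154
grasp_force: 43.8
```

Request:
{"api": "jog_arm", "payload": {
  "increments": [
    [0,0,0.001,0,0,0,-1],
    [0,0,0.002,0,0,0,-1],
    [0,0,0.002,0,0,0,-1]
  ]
}}

```text
clock: 34.5
position: [0.5415, -0.329, 0.0957]
ee_rot: [0.742, 0.67, -0.001, 0.0]
ft_force: [-0.7, -0.0, 3.3]
grip_width: 0.159
grasp_force: 44.7
```

Request:
{"api": "jog_arm", "payload": {
  "increments": [
    [0,0,0.001,0,0,0,-1],
    [0,0,0.001,0,0,0,-1]
  ]
}}

```text
clock: 34.67
position: [0.5416, -0.3291, 0.0956]
ee_rot: [0.742, 0.67, -0.001, 0.0]
ft_force: [-3.0, 1.3, 11.6]
grip_width: 0.162
grasp_force: 46.0
```

Seated. Release, retreat and check everything.

Request:
{"api": "jog_arm", "payload": {
  "increments": [
    [0,0,-0.001,0,0,0,-0.6],
    [0,0,-0.001,0,0,0,-0.4],
    [0,0,-0.001,0,0,0,-0.2],
    [0,0,-0.001,0,0,0,-0.1],
    [0,0,-0.001,0,0,0,-0.1]
  ]
}}

```text
clock: 35.08
position: [0.5411, -0.3287, 0.0947]
ee_rot: [0.742, 0.671, -0.001, -0.001]
ft_force: [1.6, -0.4, -0.3]
grip_width: 0.452
grasp_force: 0.0
```

Request:
{"api": "jog_arm", "payload": {
  "increments": [
    [0,0,-0.015,0,0,0,-0.1],
    [0,0,-0.035,0,0,0,-0.1],
    [0,0,-0.07,0,0,0,-0.1],
    [0,0,-0.11,0,0,0,-0.1],
    [0,0,-0.15,0,0,0,-0.1]
  ]
}}

```text
clock: 35.5
position: [0.5409, -0.3284, 0.2461]
ee_rot: [0.742, 0.671, -0.001, -0.001]
ft_force: [0.3, -0.6, -0.2]
grip_width: 0.447
grasp_force: 0.0
```

Request:
{"api": "jog_arm", "payload": {
  "increments": [
    [0,-0.03,-0.02,0,0,0,0],
    [0,-0.06,-0.04,0,0,0,0],
    [0,-0.1,-0.06,0,0,0,0],
    [0,-0.13,-0.06,0,0,0,0],
    [0,-0.14,-0.06,0,0,0,0]
  ]
}}

```text
clock: 35.92
position: [0.3989, -0.3152, 0.3067]
ee_rot: [0.743, 0.669, -0.002, 0.001]
ft_force: [0.1, 0.7, 0.5]
grip_width: 0.498
grasp_force: 0.0
```

```bash
python3 - <<'E'
from pl import *
from workcell import optics
s=optics.camera("side")
cv2.imwrite("pics/fin.png",cv2.resize(s["color"][:,:,::-1],(800,600),interpolation=cv2.INTER_CUBIC))
W=cloud(s).reshape(-1,3)
q=(W[:,:2]-[.712,.035]);a=q@[.9992,-.04];b=q@[.04,.9992]
for lo,hi in((.075,.14),(-.14,-.08)):
  m=(W[:,2]>.03)&(W[:,2]<.05)&(a>-.25)&(a<-.04)&(b>lo)&(b<hi); print("panel",m.sum(),np.percentile(a[m],[5,50,95]).round(4))
for i in(0,2):
  l=W[:,:2]-slot(i,0)[:2]; m=(abs(l@rx)<.02)&(abs(l@[-rx[1],rx[0]])<.045)&(W[:,2]>.06)&(W[:,2]<.13); print(i,m.sum(),np.percentile(W[m,2],98).round(4),np.percentile(l[m]@rx,[5,50,95]).round(4))
E
```

```text
panel 77 [-0.0687 -0.0657 -0.064 ]
panel 66 [-0.0682 -0.0659 -0.0629]
0 269 0.1088 [-0.01   -0.0061  0.0042]
2 256 0.1082 [-0.0096 -0.0057  0.0054]
```

View pics/fin.png

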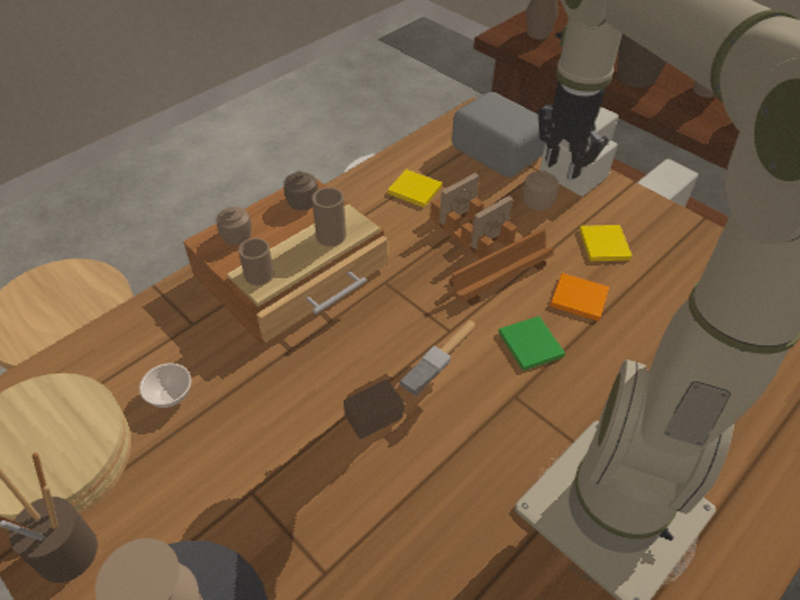

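The final picture shows:
- The drawer is shut, with the handle at (337,295).
- The beaker (329,215) and cup (256,260) are on the board.
- The plaques stand in separate slots, at (460,198) and (493,222).
- The easel is empty, and the bowl, clay block and brush have not moved.

Handing in.

```bash
python3 -c "
from workcell import workorder
print(workorder.hand_in())"
```

```text
the job is handed in; nothing more can be done
None
```

I finished and handed in the job at about 36 s on the robot's clock; no verdict came back. The beaker stands on the ware board, the paddle and stamp are in the shut drawer (there was no tin), and each plaque stands in its own rack slot.

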